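Find the soft orange with the pin tester

TASK

One of the three oranges on the rack has gone soft. Take the firmness tester from its stand and press its sprung pin straight down on top of the oranges, steadily with about 10 N for a good half second each and never more than 15 N, until you have found the one that the pin sinks into; put the tester back upright in its stand and set the soft orange down gently in the empty seed tray. Leave the firm oranges in their cups and do not disturb the other things.

Things in the scene. Friction and masses are not known exactly. Their poses are not given: they have to be found in the camera images.
- tester: firmness tester, upright round tool, 280 g, at first hanging in the stand by its collar. Origin: centre of the collar's underside, z up along the tool. Steel collar 60 mm across, 0 to 8 mm above the origin; rubber grip 30 mm across, 8 to 68 mm above; barrel 26 mm across down to 60 mm below, tapered at its end; out of it a sprung steel pin 8 mm across, flat tip 80 mm below the origin
- pin (a joint): how far the tester's pin is pushed into the barrel, m (0 free, 0.008 at its stop); its spring takes 4 N per mm (10 N: 2.5 mm)
- tester_stand: wooden stand, fixed: a top plate 90 x 90 mm, 12 mm thick, its upper face 100 mm above the origin, on four corner legs, with a 43 mm round hole in the middle; the tester's barrel hangs in the hole, its collar resting on the plate. Origin: centre of the underside, z up. Stand and seed tray swap sides
- fruit_rack: wooden board 90 x 340 mm, 20 mm thick, fixed, with three ring cups 6 mm high and 56 mm across at y = -110, 0 and +110 mm in its frame. Origin: centre of the underside, z up, y along the row; the oranges stand on its upper face, 20 mm above the origin
- orange_a: orange 60 mm wide, 54 high, 140 g, in one cup of the rack. Origin: centre of its flat underside, z up; sides upright 22 to 32 mm above it, top flat over 18 mm. All three look alike; one is soft. Pressed on top the crown sinks straight down: if firm 1 mm at 10 N (10 N/mm) and springs back; if soft it gives above 3.5 N, 1.5 N/mm more (4 mm at 10 N), and keeps a dent of about 2 mm
- orange_b: orange 60 mm wide, 54 high, 140 g, in one cup of the rack. Origin: centre of its flat underside, z up; sides upright 22 to 32 mm above it, top flat over 18 mm. All three look alike; one is soft. Pressed on top the crown sinks straight down: if firm 1 mm at 10 N (10 N/mm) and springs back; if soft it gives above 3.5 N, 1.5 N/mm more (4 mm at 10 N), and keeps a dent of about 2 mm
- orange_c: orange 60 mm wide, 54 high, 140 g, in one cup of the rack. Origin: centre of its flat underside, z up; sides upright 22 to 32 mm above it, top flat over 18 mm. All three look alike; one is soft. Pressed on top the crown sinks straight down: if firm 1 mm at 10 N (10 N/mm) and springs back; if soft it gives above 3.5 N, 1.5 N/mm more (4 mm at 10 N), and keeps a dent of about 2 mm
- top_a (a point): the top middle of that orange (54 mm above its origin until pressed); it sinks with the crown
- top_b (a point): the top middle of that orange (54 mm above its origin until pressed); it sinks with the crown
- top_c (a point): the top middle of that orange (54 mm above its origin until pressed); it sinks with the crown
- seed_tray: empty black plastic seed tray, fixed, open on top, 160 x 160 x 30 mm, walls and floor 4 to 5 mm. Origin: centre of the underside, z up
- spray_bottle: bystander: empty green spray bottle, 72 mm across, 206 mm high. Origin: centre of its underside
- plant_pot: bystander: white ceramic pot, 90 mm across, 80 mm high, between the stand and the tray. Origin: centre of its underside
- trowel: bystander: steel trowel with wooden handle, 225 mm long, lying flat, 24 mm high. Origin: on its underside, about the middle of its length
- bucket: bystander: watering bucket with its flip lid shut, 190 mm across, 190 mm high, fixed. Origin: centre of its underside

How it is judged:
By the outcome, as a careful person would: the job done as asked, in the order asked, and still so for the second after the job is handed in, with the robot touching nothing.
It also fails if it takes over 70 s, if anything falls off the work surface, if the arm or the gripper's body presses on something with over 40 N, if the wrist force passes 120 N, or if a joint passes its speed limit or range.

ROBOT

A 6-joint arm with a two-finger parallel gripper is mounted at the origin on the work surface. World frame = base frame: x ahead of the robot, y to its left, z up, the work surface at z = 0. Lengths are in mm, angles in rad, forces in N, time in s.
With the tool pointing down it reaches from about 300 to 775 mm from the base axis. Payload 14.6 kg.
Tool frame: the origin (TCP) lies between the finger pads; the fingertips stand manip.finger_overhang ahead of it and the grasp point (between the pads) lies 2 mm behind it (manip.finger_overhang is the distance from the TCP to the fingertips, in mm); z points along the fingers, y is the direction in which the jaws open and shut (so a half turn about z gives the same grasp; the last joint's range is limited). The gripper opens to 94 mm and grips with 3 to 60 N. Pads are 16 mm wide; open, the fingers measure 119 mm over their backs; the gripper's body (75 mm by 177 mm) begins 78 mm behind the grasp point.
Start: joints at [-1.311, 0.3, 1.521, -0, 1.321, -0.067], TCP at [176.551, -520.883, 222.446] pointing down, gripper open.
Joint ranges: [-3.03, 3.03], [-0.79, 2.21], [0.23, 2.52], [-1.04, 4.18], [0, 3.07], [-2.55, 2.55]. Speed limits (rad/s): [2.22, 2.22, 2.57, 3.14, 3.14, 3.14].

INTERFACE

Orientations are given as [roll, pitch, yaw] about the fixed x, y, z axes, in that order (R = Rz(yaw) Ry(pitch) Rx(roll)).
In Python, from cell import manip gives the robot as it stands.
- The arm moves only by the tool drive_tool, never from a script. Its argument "steps" is a list of rows, each an object with "delta_pos": the shift along the world's x, y, z in mm, a list of three; "yaw": the turn about the world's z in rad; "hand": the finger opening in mm, from 0 to 94. A call has 1 to 5 rows; each row shifts and turns the commanded pose from where the row before left it; what a row does not reach is not made up. A row lasts 1/12 s, in which the tool goes at most 41.7 mm and 7.16 degrees, less where a joint would pass 70% of its speed; a pose out of reach is approached as far as the arm can. A call is refused whole if a number of a shift passes 41.7 or a number of a turn 0.125, either way. A call with a gripper value outside its range is refused whole. The fingers move at their own pace and stop on an object; "squeeze" is the grip in N (left out, the last holds). Time passes only in rows, so rows that do not move let the fingers close. It gives the time, the measured TCP pose, the force and the opening at its end, in the units of the state.
- manip.read_state(): the state, without advancing time (a new reading comes with each control period).
- manip.camera(name): name is "scene" or "top" or "wrist"; returns a dict with "frame" (384x512x3 uint8, red, green, blue), "range_z" (384x512 float32, mm along the optical axis (not along the pixel's ray), 0 where there is no reading), "intrinsics" (3x3 intrinsics, pixels), "dist_coeffs" ([k1, k2, p1, p2, k3] as OpenCV has them; the pictures are not rectified), "position" and "attitude" of the camera in the world. Camera axes: x right, y down, z forward; pixel columns grow to the right and rows downward; lengths in mm; the calibration is good to about 2 mm. A picture is of the moment at which its call begins.
- manip.sign_off(): hands the job in, once; it reports no verdict.
The state is a dict: "clock": time; "joints": joint angles; "qd": joint speeds; "effort": joint torques, N m; "eef_pos": TCP position; "eef_rot": TCP orientation; "wrist_force": force on the tool from outside, world axes, zero at the start; "moment": the same for the moment, N m; "finger_gap": finger opening in mm.
Only numpy, scipy, OpenCV 4.12 (cv2) and the standard library are available. Lean on these libraries where they do the work, as an engineer would, in place of code of your own. Each camera call takes 0.05 s, during which the arm holds its last target.

## Working session

There is one attempt and no reset: what is moved stays moved. The work goes in short steps, Python scripts to look and compute and a tool call to move; the robot and the scene stay as the last step left them, time stands still between calls to the robot, and variables do not carry over. Pictures are saved under pics/ and viewed, and the job is handed in when it is done.

Besides the shell and the picture viewer there is one more tool, called after ">>>" as a command line: name --argument value ..., lists and objects as JSON in quotes. drive_tool: Moves the arm, as the interface text tells. Its arguments: {"type":"object","properties":{"steps":{"type":"array"},"squeeze":{"type":"number"}},"required":["steps"]}

```bash
ls; mkdir -p pics
python3 - <<'E'
from cell import manip
import cv2
print(manip.read_state()); print(manip.finger_overhang)
for n in ("scene","top","wrist"):
    c=manip.camera(n); cv2.imwrite(f"pics/{n}0.png",c["frame"][:,:,::-1]); print(n,c["intrinsics"],c["dist_coeffs"],c["position"],c["attitude"])
E
```

```text
pics
{'clock': 0.0, 'joints': array([-1.31059999e+00,  3.00494011e-01,  1.52157989e+00, -1.47931625e-05,
        1.32069082e+00, -6.66095556e-02]), 'qd': array([-4.70636847e-04,  4.20441644e-07, -2.58760144e-04, -2.26611534e-05,
       -8.83611912e-04, -3.54100867e-04]), 'effort': array([ 1.70137955e-03, -5.31800365e+01, -3.52734625e+01,  7.08798040e-02,
        2.44703132e-02, -1.32747095e-04]), 'eef_pos': array([ 176.48746308, -520.66036234,  221.87425343]), 'eef_rot': array([-3.14042223e+00, -6.37165302e-05,  3.26809525e-01]), 'wrist_force': array([-0.77785361,  0.023257  , -0.38904508]), 'moment': array([-0.0549092 ,  0.01510517,  0.04142504]), 'finger_gap': 94.14321348436955}
17.0
scene [[431.76031116   0.         253.40434852]
 [  0.         431.76031116 189.99424877]
 [  0.           0.           1.        ]] [-0.04342328  0.          0.          0.          0.        ] [1246.48335169  162.85771334  895.64193677] [-2.43589611 -0.01393701  1.79662382]
top [[423.79448858   0.         252.13271308]
 [  0.         423.79448858 195.6559631 ]
 [  0.           0.           1.        ]] [-0.14991843  0.          0.          0.          0.        ] [ 444.82604711  -12.73470241 1446.12968909] [-3.04218269  0.01922081 -1.55648538]
wrist [[289.06284164   0.         256.46888051]
 [  0.         289.06284164 195.83994966]
 [  0.           0.           1.        ]] [-0.06997614  0.          0.          0.          0.        ] [ 243.16812901 -498.67679055  383.29356471] [ 2.89475201e+00  5.51574522e-04 -1.24352960e+00]
```

View pics/scene0.png

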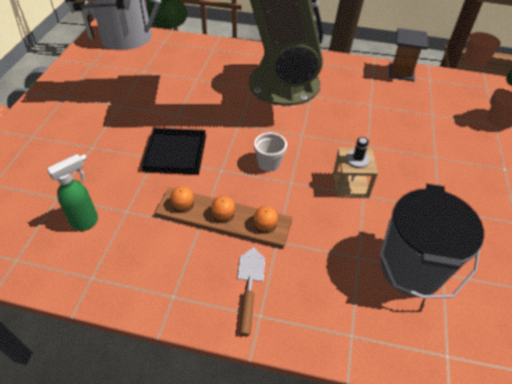

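View pics/top0.png

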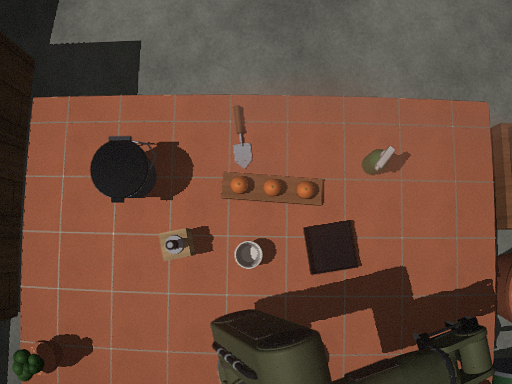

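The scene view shows the tester in its stand at (360,155), oranges at (182,197), (223,208), (265,219), the tray at (175,150), the pot at (270,150), and the bucket at (432,240). The top view shows the same layout: oranges at (239,184), (273,187), (306,189), tester at (175,243), tray at (332,247).

```bash
cat > h.py <<'E'
from cell import manip
import cv2, numpy as np
from scipy.spatial.transform import Rotation as R
def cloud(n):
    c=manip.camera(n); K=c["intrinsics"]; z=c["range_z"].astype(float)
    v,u=np.mgrid[0:384,0:512]
    p=cv2.undistortPoints(np.stack([u.ravel(),v.ravel()],1).astype(float).reshape(-1,1,2),K,np.array(c["dist_coeffs"])).reshape(384,512,2)
    P=np.dstack([p[...,0]*z,p[...,1]*z,z])
    W=P@R.from_euler('xyz',c["attitude"]).as_matrix().T+np.array(c["position"])
    W[z<=0]=np.nan
    return c,W
def circ(p):
    from scipy.optimize import least_squares
    return least_squares(lambda q: np.hypot(p[:,0]-q[0],p[:,1]-q[1])-q[2],[*p.mean(0)[:2],25],loss='soft_l1').x
def save(n,f,s=1):
    c=manip.camera(n); im=c["frame"][:,:,::-1]
    cv2.imwrite(f"pics/{f}.png",im)
E
python3 - <<'E'
from h import *
for n,boxes in (("top",dict(o1=(228,252,174,196),o2=(262,285,176,198),o3=(296,318,178,200),stand=(155,195,225,265),tray=(300,362,215,278),pot=(232,265,238,272),rack=(218,328,168,210),bott=(358,400,145,178))),("scene",dict(o1=(250,282,203,234),o2=(207,238,193,224),o3=(168,197,184,212),stand=(330,380,133,198),tray=(138,210,125,178)))):
    c,W=cloud(n); f=c["frame"].astype(int)
    for k,(a,b,t,d) in boxes.items():
        w=W[t:d,a:b].reshape(-1,3); col=f[t:d,a:b].reshape(-1,3); g=np.isfinite(w[:,2]);w=w[g];col=col[g]
        print(n,k,"zmax",np.percentile(w[:,2],[1,50,99,100]).round(1))
        if k[0]=='o':
            s=w[w[:,2]>35]; 
            from scipy.optimize import least_squares
            q=least_squares(lambda q: np.linalg.norm((s-q)/[30,30,27],axis=1)-1,[*s.mean(0)[:2],47],loss='soft_l1',f_scale=.05).x
            print("  ellipsoid",q.round(1),"mid",((s.max(0)+s.min(0))/2).round(1),(s.max(0)-s.min(0)).round(1))
        if k=='stand':
            s=w[(w[:,2]>92)&(w[:,2]<104)]; print("  plate",((s.max(0)+s.min(0))/2).round(1),cv2.minAreaRect(s[:,:2].astype(np.float32)),np.median(s[:,2]))
            s=w[w[:,2]>150]; print("  grip",s.mean(0).round(1),((s.max(0)+s.min(0))/2).round(1),len(s),(s.max(0)-s.min(0)).round(1))
            s=w[(w[:,2]>103)&(w[:,2]<113)]; print("  collar",cv2.minEnclosingCircle(s[:,:2].astype(np.float32)),len(s))
        if k=='tray':
            s=w[w[:,2]>20]; print("  rim",cv2.minAreaRect(s[:,:2].astype(np.float32)),np.median(s[:,2]))
        if k=='pot':
            s=w[w[:,2]>70]; print("  rim",cv2.minEnclosingCircle(s[:,:2].astype(np.float32)))
        if k=='rack':
            s=w[(w[:,2]>12)&(w[:,2]<24)]; print("  rack",cv2.minAreaRect(s[:,:2].astype(np.float32)))
        if k=='bott':
            s=w[(w[:,2]>30)]; print("  b",s.mean(0),s.min(0),s.max(0))
E
```

```text
top o1 zmax [13.8 26.4 76.3 79.5]
  ellipsoid [621.3  59.8  47.7] mid [619.9  58.6  60.9] [57.  56.8 37.2]
top o2 zmax [13.7 49.2 77.5 80.6]
  ellipsoid [614.  -49.9  48.4] mid [614.5 -50.9  63.6] [58.  56.5 34. ]
top o3 zmax [14.  34.7 76.8 79.7]
  ellipsoid [ 607.5 -158.9   47.6] mid [ 606.1 -158.3   60.9] [56.9 53.7 37.7]
top stand zmax [ -5.8  91.6 169.5 174.5]
  plate [420.6 262.5  98.3] ((419.53924560546875, 262.3307189941406), (90.48377990722656, 92.50172424316406), 12.388971328735352) 99.2465753897527
  grip [419.5 260.6 166.7] [420.  261.6 163.2] 87 [27.4 28.9 22.6]
  collar ((419.0845642089844, 261.4991455078125), 53.54038619995117) 205
top tray zmax [-6.5  2.2 31.8 36.7]
  rim ((417.8518371582031, -248.22079467773438), (158.85086059570312, 163.66236877441406), 9.441946029663086) 28.52230686271855
top pot zmax [-6.6  4.1 83.3 85. ]
  rim ((391.32623291015625, 24.515506744384766), 45.24877166748047)
top rack zmax [-6.4 16.7 75.  80.6]
  rack ((619.8685913085938, -49.31541442871094), (338.0423278808594, 102.07915496826172), 86.37013244628906)
top bott zmax [ -6.8   3.2 209.  
[... 267 characters left out ...]
-1.3 26.3 76.1 77.3]
  ellipsoid [612.4 -49.5  49.3] mid [617.6 -48.4  56.2] [53.  57.  42.2]
scene o3 zmax [-2.8 47.  76.6 79.2]
  ellipsoid [ 605.7 -159.5   49.3] mid [ 610.5 -158.    57.2] [53.2 57.  43.9]
scene stand zmax [ -3.9   8.6 168.3 172.2]
  plate [421.2 260.5  98. ] ((420.26788330078125, 260.62750244140625), (94.4313735961914, 89.88333129882812), 12.286910057067871) 99.57013414006173
  grip [425.8 260.  163.6] [421.  260.2 161.1] 129 [31.8 27.6 22.2]
  collar ((415.8133544921875, 260.54736328125), 40.56596755981445) 228
scene tray zmax [-3.9  3.2 30.7 33.9]
  rim ((418.32586669921875, -249.1708984375), (168.78477478027344, 161.7135009765625), 9.44504165649414) 26.921429892787046
```

>>> drive_tool --steps '[{"delta_pos":[36,20,4],"yaw":0.113,"hand":94},{"delta_pos":[36,20,4],"yaw":0.113,"hand":94},{"delta_pos":[36,20,4],"yaw":0.113,"hand":94},{"delta_pos":[36,20,4],"yaw":0.113,"hand":94},{"delta_pos":[36,20,4],"yaw":0.113,"hand":94}]' --squeeze 40

```text
clock: 0.67
eef_pos: [358.0, -419.6, 242.7]
eef_rot: [3.141, 0.0, 0.897]
wrist_force: [-0.1, -0.0, -0.2]
finger_gap: 94.2
```

>>> drive_tool --steps '[{"delta_pos":[12,38,0],"yaw":0.113,"hand":94},{"delta_pos":[12,38,0],"yaw":0.113,"hand":94},{"delta_pos":[12,38,0],"yaw":0.113,"hand":94},{"delta_pos":[12,38,0],"yaw":0.113,"hand":94},{"delta_pos":[12,38,0],"yaw":0.113,"hand":94}]'

```text
clock: 1.08
eef_pos: [416.7, -229.0, 242.4]
eef_rot: [3.142, 0.0, 1.462]
wrist_force: [0.5, -0.7, 0.0]
finger_gap: 93.9
```

>>> drive_tool --steps '[{"delta_pos":[3,39,0],"yaw":0.0228,"hand":94},{"delta_pos":[3,39,0],"yaw":0.0228,"hand":94},{"delta_pos":[3,39,0],"yaw":0.0228,"hand":94},{"delta_pos":[3,39,0],"yaw":0.0228,"hand":94},{"delta_pos":[3,39,0],"yaw":0.0228,"hand":94}]'

```text
clock: 1.5
eef_pos: [431.2, -34.0, 242.6]
eef_rot: [3.141, 0.0, 1.572]
wrist_force: [0.9, -0.2, 0.1]
finger_gap: 93.9
```

>>> drive_tool --steps '[{"delta_pos":[0,39,0],"yaw":0,"hand":94},{"delta_pos":[0,39,0],"yaw":0,"hand":94},{"delta_pos":[0,39,0],"yaw":0,"hand":94},{"delta_pos":[0,39,0],"yaw":0,"hand":94},{"delta_pos":[0,39,0],"yaw":0,"hand":94}]'

```text
clock: 1.92
eef_pos: [431.0, 161.1, 242.6]
eef_rot: [3.141, -0.0, 1.571]
wrist_force: [1.3, -0.5, 0.0]
finger_gap: 94.3
```

>>> drive_tool --steps '[{"delta_pos":[-4,35,0],"yaw":0,"hand":94},{"delta_pos":[-4,35,0],"yaw":0,"hand":94},{"delta_pos":[-3,30,0],"yaw":0,"hand":94},{"delta_pos":[0,0,0],"yaw":0,"hand":94}]'

```text
clock: 2.25
eef_pos: [419.6, 263.0, 242.1]
eef_rot: [-3.141, -0.001, 1.574]
wrist_force: [0.1, 0.4, 0.6]
finger_gap: 94.1
```

Run:
```python
from h import *
print(manip.read_state()["eef_pos"])
c,W=cloud("wrist"); cv2.imwrite("pics/w1.png",c["frame"][:,:,::-1]); print(c["position"],c["attitude"])
for lo,hi in((160,175),(101.5,112),(94,101.5)):
    m=(W[...,2]>lo)&(W[...,2]<hi)&(abs(W[...,0]-420)<60)&(abs(W[...,1]-261)<60); s=W[m]
    print(lo,len(s),s.mean(0),s.min(0),s.max(0),cv2.minEnclosingCircle(s[:,:2].astype(np.float32)) if len(s) else 0, np.median(s[:,2]))
```

```text
[419.56425427 262.9885007  242.13168188]
[419.16021237 333.00037155 403.52076659] [2.89497228e+00 6.18914944e-04 4.04546514e-03]
160 923 [418.65346904 263.27782149 167.13291206] [404.31847386 248.0470292  160.1402083 ] [433.46866216 276.79131519 169.58409906] ((418.9228210449219, 262.27557373046875), 15.028117179870605) 167.3186284858773
101.5 1335 [418.66889074 271.0937063  107.01097994] [389.14098337 239.24168891 101.51098615] [460.56637662 292.0809654  111.88542719] ((424.83233642578125, 262.496337890625), 35.802555084228516) 107.01118101962447
94 4194 [418.57635585 266.33897689  99.01743775] [365.57733766 208.96989484  94.02415076] [472.16305945 314.36496539 101.4550923 ] ((419.07568359375, 262.1636047363281), 63.141517639160156) 99.02698369223961
```

View pics/w1.png

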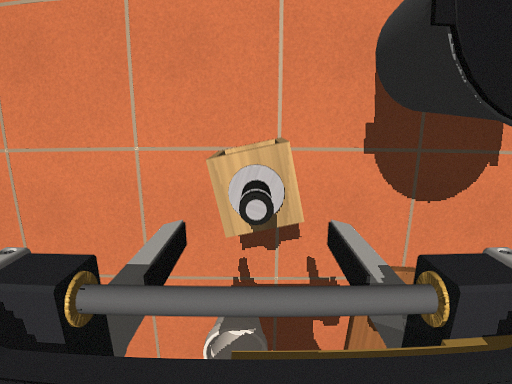

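The wrist view shows the tester grip at (256,205), centred between the open fingers at (170,240) and (345,240). It measures at about (419, 262), which agrees with the other cameras.

>>> drive_tool --steps '[{"delta_pos":[-0.5,-1,-26],"yaw":0,"hand":94},{"delta_pos":[0,0,-27],"yaw":0,"hand":70},{"delta_pos":[0,0,-27],"yaw":0,"hand":70},{"delta_pos":[0,0,-26],"yaw":0,"hand":60},{"delta_pos":[0,0,0],"yaw":0,"hand":50}]'

```text
clock: 2.72
eef_pos: [418.4, 256.2, 132.3]
eef_rot: [-3.135, 0.003, 1.57]
wrist_force: [0.4, -0.3, -0.4]
finger_gap: 70.6
```

>>> drive_tool --steps '[{"delta_pos":[0,0,0],"yaw":0,"hand":40},{"delta_pos":[0,0,0],"yaw":0,"hand":32},{"delta_pos":[0,0,0],"yaw":0,"hand":20},{"delta_pos":[0,0,0],"yaw":0,"hand":20},{"delta_pos":[0,0,0],"yaw":0,"hand":20}]'

```text
clock: 3.13
eef_pos: [420.4, 258.3, 137.5]
eef_rot: [3.14, -0.001, 1.571]
wrist_force: [0.3, -0.4, -0.6]
finger_gap: 37.5
```

>>> drive_tool --steps '[{"delta_pos":[-1,3.2,0],"yaw":0,"hand":38},{"delta_pos":[0,0,0],"yaw":0,"hand":38},{"delta_pos":[0,0,0],"yaw":0,"hand":38},{"delta_pos":[0,0,0],"yaw":0,"hand":38}]'

```text
clock: 3.47
eef_pos: [419.0, 261.4, 136.5]
eef_rot: [-3.142, 0.0, 1.571]
wrist_force: [-0.8, 0.6, -0.5]
finger_gap: 37.9
```

Run:
```python
from h import *
print(manip.read_state()["eef_pos"],manip.read_state()["qd"].round(3))
for n in ("wrist","top"):
  c,W=cloud(n)
  for lo,hi in((155,175),(101.5,112)):
    m=(W[...,2]>lo)&(W[...,2]<hi)&(abs(W[...,0]-420)<17)&(abs(W[...,1]-261)<30); s=W[m]
    if len(s): print(n,lo,len(s),s.mean(0),s.min(0),s.max(0),np.median(s[:,2]))
  print(c["position"],c["attitude"])
```

```text
[418.99781458 261.39125856 136.45977105] [-0.001  0.001  0.     0.001  0.001 -0.002]
wrist 155 2788 [418.69770927 265.69306603 166.04596907] [403.58198136 250.86746056 155.03546709] [434.01391459 277.68800728 170.19398445] 167.22597720145254
wrist 101.5 1418 [420.81222696 279.67241933 107.09157215] [403.01732614 248.81730503 101.72677048] [436.97227948 290.98959142 111.92917832] 107.06517803304986
[418.75863312 331.50769923 297.81764013] [2.89442096e+00 1.16221163e-04 6.99428208e-04]
top 101.5 49 [421.87901958 241.34022047 106.98088294] [405.27747878 232.08177672 101.85216604] [436.97748445 254.02442331 111.98625442] 106.99461216136547
[ 444.82604711  -12.73470241 1446.12968909] [-3.04218269  0.01922081 -1.55648538]
```

>>> drive_tool --steps '[{"delta_pos":[0,0,0],"yaw":0,"hand":20},{"delta_pos":[0,0,0],"yaw":0,"hand":20},{"delta_pos":[0,0,0],"yaw":0,"hand":20},{"delta_pos":[0,0,0],"yaw":0,"hand":20}]' --squeeze 45

```text
clock: 3.9
eef_pos: [419.0, 261.3, 136.4]
eef_rot: [-3.142, 0.0, 1.571]
wrist_force: [0.2, -0.4, -0.2]
finger_gap: 29.4
```

>>> drive_tool --steps '[{"delta_pos":[0,0,5],"yaw":0,"hand":20},{"delta_pos":[0,0,15],"yaw":0,"hand":20},{"delta_pos":[0,0,25],"yaw":0,"hand":20},{"delta_pos":[0,0,30],"yaw":0,"hand":20},{"delta_pos":[0,0,25],"yaw":0,"hand":20}]'

```text
clock: 4.32
eef_pos: [418.9, 261.2, 238.3]
eef_rot: [3.141, -0.0, 1.571]
wrist_force: [0.2, -0.1, -1.6]
finger_gap: 29.3
```

>>> drive_tool --steps '[{"delta_pos":[12,-12,0],"yaw":0,"hand":20},{"delta_pos":[25,-25,0],"yaw":0,"hand":20},{"delta_pos":[25,-25,0],"yaw":0,"hand":20},{"delta_pos":[25,-25,0],"yaw":0,"hand":20},{"delta_pos":[25,-25,0],"yaw":0,"hand":20}]'

```text
clock: 4.73
eef_pos: [531.9, 147.9, 236.6]
eef_rot: [-3.141, 0.0, 1.571]
wrist_force: [0.2, 1.5, -1.9]
finger_gap: 29.9
```

>>> drive_tool --steps '[{"delta_pos":[25,-25,0],"yaw":0,"hand":20},{"delta_pos":[25,-25,0],"yaw":0,"hand":20},{"delta_pos":[24,-24,-5],"yaw":0,"hand":20},{"delta_pos":[15,-15,-10],"yaw":0,"hand":20},{"delta_pos":[0,0,-5],"yaw":0,"hand":20}]'

```text
clock: 5.15
eef_pos: [621.6, 57.0, 214.6]
eef_rot: [-3.14, 0.001, 1.568]
wrist_force: [-1.5, 0.2, -3.6]
finger_gap: 29.6
```

>>> drive_tool --steps '[{"delta_pos":[0,0,0],"yaw":0,"hand":20},{"delta_pos":[0,0,0],"yaw":0,"hand":20},{"delta_pos":[0,0,0],"yaw":0,"hand":20}]'

```text
clock: 5.4
eef_pos: [619.7, 61.1, 217.2]
eef_rot: [3.141, -0.0, 1.572]
wrist_force: [-0.5, 0.3, -1.8]
finger_gap: 29.6
```

Run:
```python
from h import *
from scipy.optimize import least_squares
s=manip.read_state();print(s["eef_pos"],s["wrist_force"])
c,W=cloud("wrist"); cv2.imwrite("pics/w2.png",c["frame"][:,:,::-1])
c2,W2=cloud("scene"); cv2.imwrite("pics/s2.png",cv2.resize(c2["frame"][100:250,150:350,::-1],(800,600)))
for nm,w in(("w",W),("s",W2)):
    for X,Y in((620,60),(613,-49.7)):
        m=(abs(w[...,0]-X)<40)&(abs(w[...,1]-Y)<40)&(w[...,2]>38)&(w[...,2]<79)
        q=w[m]
        if len(q)<30: continue
        print(nm,len(q),least_squares(lambda p: np.linalg.norm((q-p)/[30,30,27],axis=1)-1,[X,Y,47],loss='soft_l1',f_scale=.05).x.round(1),np.percentile(q[:,2],99))
# tester barrel/pin points in scene
for lo,hi in((105,120),(120,155),(170,186)):
    m=(abs(W2[...,0]-620)<60)&(abs(W2[...,1]-60)<60)&(W2[...,2]>lo)&(W2[...,2]<hi); q=W2[m]
    if len(q): print(lo,len(q),q.mean(0).round(1),q.min(0).round(1),q.max(0).round(1))
```

```text
[619.69559456  61.14565983 217.17348691] [-0.50498776  0.27991598 -1.81824458]
w 1022 [619.3  60.9  47.6] 72.86070001845643
w 33 [613.  -48.9  48.2] 68.50150506020253
s 465 [618.8  60.3  49.4] 76.7369282583361
s 450 [612.4 -49.6  49.5] 77.9614638132107
105 12 [622.9  61.5 112.2] [618.8  58.4 105.3] [625.2  64.8 116.8]
120 73 [629.   63.  143.2] [620.3  51.  125.1] [633.5  73.5 154.8]
170 33 [643.3  61.4 184.1] [627.6  32.2 179.7] [649.   88.5 186. ]
```

View pics/s2.png

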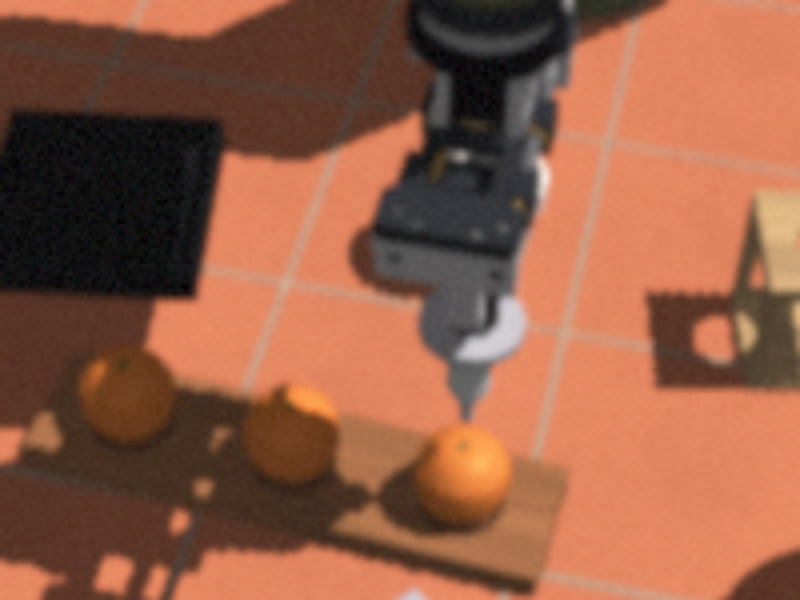

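View pics/w2.png

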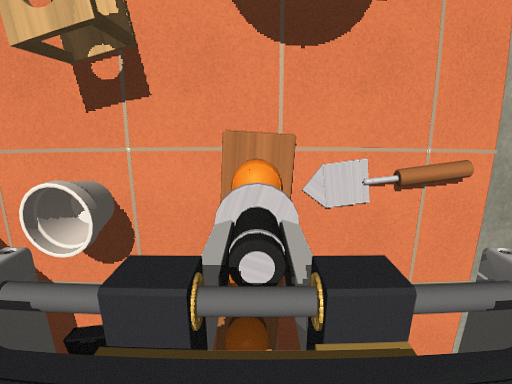

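>>> drive_tool --steps '[{"delta_pos":[0,-0.6,-10],"yaw":0,"hand":20},{"delta_pos":[0,0,-8],"yaw":0,"hand":20},{"delta_pos":[0,0,-5],"yaw":0,"hand":20},{"delta_pos":[0,0,0],"yaw":0,"hand":20},{"delta_pos":[0,0,0],"yaw":0,"hand":20}]'

```text
clock: 5.92
eef_pos: [619.9, 59.8, 192.9]
eef_rot: [-3.141, 0.0, 1.571]
wrist_force: [-0.4, -0.5, -2.6]
finger_gap: 29.4
```

>>> drive_tool --steps '[{"delta_pos":[0,0,0],"yaw":0,"hand":20},{"delta_pos":[0,0,0],"yaw":0,"hand":20}]'

```text
clock: 6.08
eef_pos: [620.2, 59.7, 193.8]
eef_rot: [3.141, -0.0, 1.571]
wrist_force: [-0.6, 0.5, -2.7]
finger_gap: 29.3
```

>>> drive_tool --steps '[{"delta_pos":[0,0,-1],"yaw":0,"hand":20},{"delta_pos":[0,0,0],"yaw":0,"hand":20}]'

```text
clock: 6.25
eef_pos: [620.1, 59.7, 192.5]
eef_rot: [3.141, -0.0, 1.571]
wrist_force: [0.2, -0.4, -3.0]
finger_gap: 29.4
```

>>> drive_tool --steps '[{"delta_pos":[0,0,-1],"yaw":0,"hand":20},{"delta_pos":[0,0,0],"yaw":0,"hand":20}]'

```text
clock: 6.42
eef_pos: [620.0, 59.7, 191.3]
eef_rot: [-3.141, 0.0, 1.571]
wrist_force: [1.4, 0.3, -2.3]
finger_gap: 29.5
```

>>> drive_tool --steps '[{"delta_pos":[0,0,-1],"yaw":0,"hand":20},{"delta_pos":[0,0,0],"yaw":0,"hand":20}]'

```text
clock: 6.58
eef_pos: [620.1, 59.7, 190.3]
eef_rot: [3.142, 0.0, 1.571]
wrist_force: [-0.1, 0.1, -2.9]
finger_gap: 29.6
```

>>> drive_tool --steps '[{"delta_pos":[0,0.6,-0.5],"yaw":0,"hand":20},{"delta_pos":[0,0,-0.5],"yaw":0,"hand":20}]'

```text
clock: 6.75
eef_pos: [620.1, 60.3, 189.6]
eef_rot: [3.141, 0.0, 1.571]
wrist_force: [-0.4, -0.8, -0.6]
finger_gap: 29.5
```

>>> drive_tool --steps '[{"delta_pos":[0,0,-0.5],"yaw":0,"hand":20},{"delta_pos":[0,0,-0.5],"yaw":0,"hand":20}]'

```text
clock: 6.92
eef_pos: [620.2, 60.2, 188.8]
eef_rot: [3.141, 0.0, 1.571]
wrist_force: [0.6, -1.2, 1.7]
finger_gap: 29.6
```

>>> drive_tool --steps '[{"delta_pos":[0,0,-0.5],"yaw":0,"hand":20},{"delta_pos":[0,0,0],"yaw":0,"hand":20}]'

```text
clock: 7.08
eef_pos: [620.2, 60.2, 188.3]
eef_rot: [3.141, 0.0, 1.571]
wrist_force: [-1.1, -1.9, 4.2]
finger_gap: 29.4
```

>>> drive_tool --steps '[{"delta_pos":[0,0,-0.5],"yaw":0,"hand":20},{"delta_pos":[0,0,0],"yaw":0,"hand":20}]'

```text
clock: 7.25
eef_pos: [620.2, 60.3, 187.8]
eef_rot: [3.141, 0.0, 1.571]
wrist_force: [-0.7, -1.9, 4.7]
finger_gap: 29.8
```

>>> drive_tool --steps '[{"delta_pos":[0,0,-0.5],"yaw":0,"hand":20},{"delta_pos":[0,0,0],"yaw":0,"hand":20}]'

```text
clock: 7.42
eef_pos: [620.2, 60.3, 187.3]
eef_rot: [3.141, 0.0, 1.571]
wrist_force: [-1.0, -1.6, 5.7]
finger_gap: 29.7
```

>>> drive_tool --steps '[{"delta_pos":[0,0,-0.5],"yaw":0,"hand":20},{"delta_pos":[0,0,0],"yaw":0,"hand":20}]'

```text
clock: 7.58
eef_pos: [620.3, 60.3, 187.0]
eef_rot: [3.141, 0.0, 1.571]
wrist_force: [-1.1, -2.2, 8.1]
finger_gap: 28.9
```

>>> drive_tool --steps '[{"delta_pos":[0,0,0],"yaw":0,"hand":20}]'

```text
clock: 7.67
eef_pos: [620.3, 60.3, 187.0]
eef_rot: [3.141, 0.0, 1.571]
wrist_force: [-1.0, -2.2, 7.0]
finger_gap: 29.6
```

>>> drive_tool --steps '[{"delta_pos":[0,0,0],"yaw":0,"hand":20}]'

```text
clock: 7.75
eef_pos: [620.3, 60.3, 187.0]
eef_rot: [3.141, 0.0, 1.571]
wrist_force: [-0.7, -2.1, 6.8]
finger_gap: 29.1
```

>>> drive_tool --steps '[{"delta_pos":[0,0,0],"yaw":0,"hand":20},{"delta_pos":[0,0,0],"yaw":0,"hand":20},{"delta_pos":[0,0,0],"yaw":0,"hand":20}]'

```text
clock: 8.0
eef_pos: [620.2, 60.3, 187.0]
eef_rot: [3.141, 0.0, 1.571]
wrist_force: [0.2, -1.4, 6.5]
finger_gap: 29.5
```

>>> drive_tool --steps '[{"delta_pos":[0,0,0],"yaw":0,"hand":20},{"delta_pos":[0,0,0],"yaw":0,"hand":20},{"delta_pos":[0,0,0],"yaw":0,"hand":20}]'

```text
clock: 8.25
eef_pos: [620.2, 60.3, 187.0]
eef_rot: [3.141, 0.0, 1.571]
wrist_force: [-0.4, -0.9, 5.9]
finger_gap: 29.7
```

>>> drive_tool --steps '[{"delta_pos":[0,0,0],"yaw":0,"hand":20},{"delta_pos":[0,0,0],"yaw":0,"hand":20},{"delta_pos":[0,0,0],"yaw":0,"hand":20}]'

```text
clock: 8.5
eef_pos: [620.2, 60.3, 187.0]
eef_rot: [3.141, 0.0, 1.571]
wrist_force: [-0.9, -1.6, 6.3]
finger_gap: 29.4
```

Run:
```python
from h import *
s=manip.read_state();print(s["eef_pos"],s["wrist_force"])
c2=manip.camera("scene"); cv2.imwrite("pics/s3.png",cv2.resize(c2["frame"][150:240,220:320,::-1],(800,600)))
```

```text
[620.24867394  60.27051795 187.00522434] [-0.88980667 -1.61775223  6.29842284]
```

View pics/s3.png

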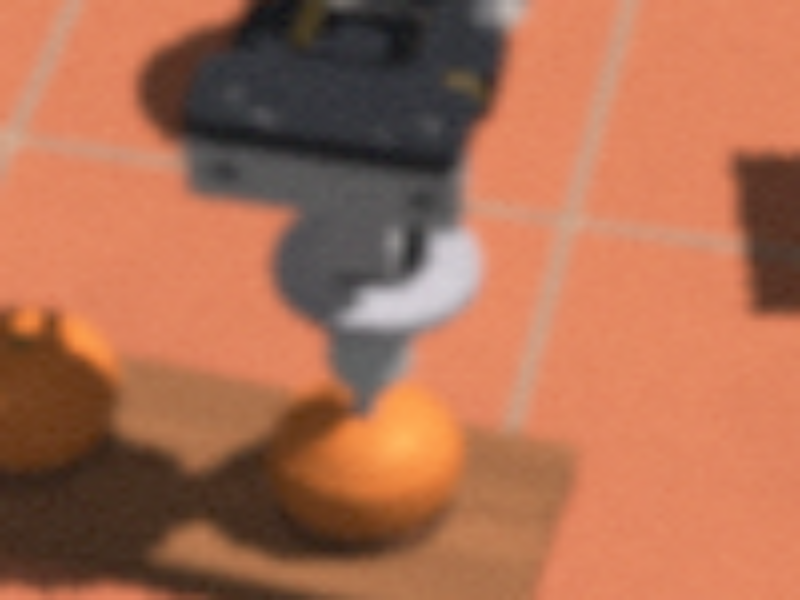

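>>> drive_tool --steps '[{"delta_pos":[0,0,-0.4],"yaw":0,"hand":20},{"delta_pos":[0,0,0],"yaw":0,"hand":20},{"delta_pos":[0,0,0],"yaw":0,"hand":20}]'

```text
clock: 8.8
eef_pos: [620.3, 60.3, 186.7]
eef_rot: [3.14, 0.0, 1.571]
wrist_force: [-1.2, -1.5, 7.0]
finger_gap: 29.5
```

>>> drive_tool --steps '[{"delta_pos":[0,0,0],"yaw":0,"hand":20},{"delta_pos":[0,0,0],"yaw":0,"hand":20}]'

```text
clock: 8.97
eef_pos: [620.3, 60.3, 186.7]
eef_rot: [3.14, 0.0, 1.571]
wrist_force: [-2.1, -1.3, 7.8]
finger_gap: 29.6
```

>>> drive_tool --steps '[{"delta_pos":[0,0,0],"yaw":0,"hand":20},{"delta_pos":[0,0,0],"yaw":0,"hand":20}]'

```text
clock: 9.13
eef_pos: [620.3, 60.3, 186.7]
eef_rot: [3.14, 0.0, 1.571]
wrist_force: [-1.0, -1.7, 6.9]
finger_gap: 29.2
```

>>> drive_tool --steps '[{"delta_pos":[0,0,0],"yaw":0,"hand":20},{"delta_pos":[0,0,0],"yaw":0,"hand":20}]'

```text
clock: 9.3
eef_pos: [620.3, 60.3, 186.7]
eef_rot: [3.14, 0.0, 1.571]
wrist_force: [-1.7, -1.1, 8.2]
finger_gap: 29.3
```

>>> drive_tool --steps '[{"delta_pos":[0,0,0],"yaw":0,"hand":20}]'

```text
clock: 9.38
eef_pos: [620.3, 60.3, 186.7]
eef_rot: [3.14, 0.0, 1.571]
wrist_force: [-1.4, -1.9, 8.5]
finger_gap: 29.5
```

>>> drive_tool --steps '[{"delta_pos":[0,0,2],"yaw":0,"hand":20},{"delta_pos":[0,0,4],"yaw":0,"hand":20},{"delta_pos":[0,0,8],"yaw":0,"hand":20},{"delta_pos":[-1,-20,5],"yaw":0,"hand":20},{"delta_pos":[-2,-30,0],"yaw":0,"hand":20}]'

```text
clock: 9.8
eef_pos: [617.3, 11.8, 206.1]
eef_rot: [3.141, -0.001, 1.574]
wrist_force: [0.3, -0.1, -2.9]
finger_gap: 29.7
```

>>> drive_tool --steps '[{"delta_pos":[-2,-30,0],"yaw":0,"hand":20},{"delta_pos":[-1.4,-20,0],"yaw":0,"hand":20},{"delta_pos":[-0.6,-10,-5],"yaw":0,"hand":20},{"delta_pos":[0,0,-5],"yaw":0,"hand":20},{"delta_pos":[0,0,0],"yaw":0,"hand":20}]'

```text
clock: 10.22
eef_pos: [612.6, -49.1, 193.4]
eef_rot: [-3.139, -0.001, 1.57]
wrist_force: [-0.2, -0.1, -3.4]
finger_gap: 29.3
```

>>> drive_tool --steps '[{"delta_pos":[0,0,0],"yaw":0,"hand":20},{"delta_pos":[0,0,0],"yaw":0,"hand":20},{"delta_pos":[0,0,0],"yaw":0,"hand":20}]'

```text
clock: 10.47
eef_pos: [613.2, -48.6, 195.2]
eef_rot: [3.141, -0.0, 1.572]
wrist_force: [1.2, 0.3, -3.0]
finger_gap: 29.2
```

Run:
```python
from h import *
from scipy.optimize import least_squares
s=manip.read_state();print(s["eef_pos"],s["wrist_force"])
c,W=cloud("wrist"); cv2.imwrite("pics/w4.png",c["frame"][:,:,::-1])
c2,W2=cloud("scene"); cv2.imwrite("pics/s4.png",cv2.resize(c2["frame"][130:240,160:300,::-1],(763,600)))
for nm,w in(("w",W),("s",W2)):
    for X,Y in((620,60),(613,-49.7),(606,-159)):
        m=(abs(w[...,0]-X)<40)&(abs(w[...,1]-Y)<40)&(w[...,2]>38)&(w[...,2]<79)
        q=w[m]
        if len(q)<30: continue
        print(nm,len(q),least_squares(lambda p: np.linalg.norm((q-p)/[30,30,27],axis=1)-1,[X,Y,47],loss='soft_l1',f_scale=.05).x.round(1),np.percentile(q[:,2],99))
```

```text
[613.21281759 -48.59965998 195.17706028] [ 1.1535238   0.25336144 -3.00565098]
w 2890 [619.3  60.8  47.4] 74.33837701947252
w 960 [612.6 -49.   47.7] 71.74794002759742
w 52 [ 607.  -158.5   48.9] 71.02543064609601
s 470 [619.   60.2  49.5] 77.08161888566818
s 438 [612.4 -49.7  49.7] 77.33992994912629
s 437 [ 606.  -159.6   49.4] 77.12737423980184
```

View pics/s4.png

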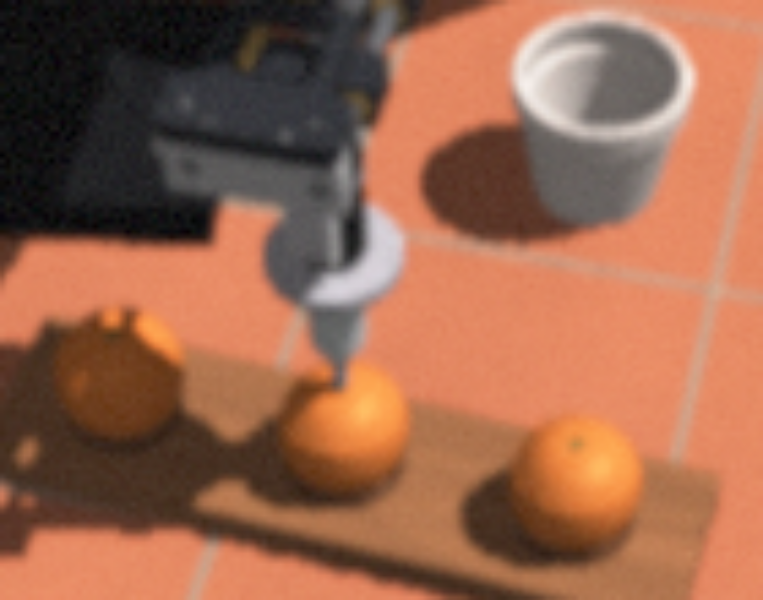

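>>> drive_tool --steps '[{"delta_pos":[0,0,-2],"yaw":0,"hand":20},{"delta_pos":[0,0,0],"yaw":0,"hand":20},{"delta_pos":[0,0,0],"yaw":0,"hand":20}]'

```text
clock: 10.82
eef_pos: [613.0, -49.6, 192.9]
eef_rot: [-3.141, -0.0, 1.571]
wrist_force: [0.3, -0.3, -3.1]
finger_gap: 29.7
```

>>> drive_tool --steps '[{"delta_pos":[0,0,-1],"yaw":0,"hand":20},{"delta_pos":[0,0,0],"yaw":0,"hand":20}]'

```text
clock: 10.98
eef_pos: [613.0, -49.7, 191.9]
eef_rot: [-3.141, -0.0, 1.571]
wrist_force: [-0.3, 0.1, -3.2]
finger_gap: 29.6
```

>>> drive_tool --steps '[{"delta_pos":[0,0,-1],"yaw":0,"hand":20},{"delta_pos":[0,0,0],"yaw":0,"hand":20}]'

```text
clock: 11.15
eef_pos: [613.0, -49.7, 190.9]
eef_rot: [-3.141, -0.0, 1.571]
wrist_force: [0.1, 0.7, -2.2]
finger_gap: 29.4
```

>>> drive_tool --steps '[{"delta_pos":[0,0,-0.7],"yaw":0,"hand":20},{"delta_pos":[0,0,0],"yaw":0,"hand":20}]'

```text
clock: 11.32
eef_pos: [613.1, -49.7, 190.3]
eef_rot: [3.142, 0.0, 1.571]
wrist_force: [0.2, 0.3, -2.3]
finger_gap: 29.4
```

>>> drive_tool --steps '[{"delta_pos":[0,0,-0.7],"yaw":0,"hand":20},{"delta_pos":[0,0,0],"yaw":0,"hand":20}]'

```text
clock: 11.48
eef_pos: [613.1, -49.7, 189.7]
eef_rot: [3.141, 0.0, 1.571]
wrist_force: [1.1, -0.5, -0.6]
finger_gap: 29.7
```

>>> drive_tool --steps '[{"delta_pos":[0,0,-0.5],"yaw":0,"hand":20},{"delta_pos":[0,0,0],"yaw":0,"hand":20}]'

```text
clock: 11.65
eef_pos: [613.1, -49.7, 189.3]
eef_rot: [3.141, 0.0, 1.571]
wrist_force: [-0.2, -0.4, 0.3]
finger_gap: 29.6
```

>>> drive_tool --steps '[{"delta_pos":[0,0,-0.5],"yaw":0,"hand":20},{"delta_pos":[0,0,-0.5],"yaw":0,"hand":20},{"delta_pos":[0,0,0],"yaw":0,"hand":20}]'

```text
clock: 11.9
eef_pos: [613.2, -49.7, 188.4]
eef_rot: [3.141, 0.0, 1.571]
wrist_force: [-0.3, -0.2, 3.6]
finger_gap: 29.4
```

>>> drive_tool --steps '[{"delta_pos":[0,0,-0.5],"yaw":0,"hand":20},{"delta_pos":[0,0,-0.3],"yaw":0,"hand":20},{"delta_pos":[0,0,0],"yaw":0,"hand":20}]'

```text
clock: 12.15
eef_pos: [613.2, -49.7, 187.6]
eef_rot: [3.141, 0.0, 1.571]
wrist_force: [0.2, -0.2, 4.8]
finger_gap: 29.4
```

>>> drive_tool --steps '[{"delta_pos":[0,0,0],"yaw":0,"hand":20}]'

```text
clock: 12.23
eef_pos: [613.2, -49.7, 187.6]
eef_rot: [3.141, 0.0, 1.571]
wrist_force: [-1.3, 0.1, 4.8]
finger_gap: 29.5
```

>>> drive_tool --steps '[{"delta_pos":[0,0,0],"yaw":0,"hand":20}]'

```text
clock: 12.32
eef_pos: [613.2, -49.7, 187.7]
eef_rot: [3.141, 0.0, 1.571]
wrist_force: [-1.2, -0.6, 5.4]
finger_gap: 29.0
```

>>> drive_tool --steps '[{"delta_pos":[0,0,-0.4],"yaw":0,"hand":20},{"delta_pos":[0,0,-0.4],"yaw":0,"hand":20},{"delta_pos":[0,0,0],"yaw":0,"hand":20}]'

```text
clock: 12.57
eef_pos: [613.2, -49.7, 187.0]
eef_rot: [3.141, 0.0, 1.571]
wrist_force: [-1.0, 0.1, 7.1]
finger_gap: 29.6
```

>>> drive_tool --steps '[{"delta_pos":[0,0,0],"yaw":0,"hand":20},{"delta_pos":[0,0,0],"yaw":0,"hand":20}]'

```text
clock: 12.73
eef_pos: [613.2, -49.7, 187.1]
eef_rot: [3.141, 0.0, 1.571]
wrist_force: [-1.0, 0.6, 6.0]
finger_gap: 29.9
```

>>> drive_tool --steps '[{"delta_pos":[0,0,0],"yaw":0,"hand":20},{"delta_pos":[0,0,0],"yaw":0,"hand":20}]'

```text
clock: 12.9
eef_pos: [613.2, -49.7, 187.1]
eef_rot: [3.141, 0.0, 1.571]
wrist_force: [-1.5, 0.4, 6.1]
finger_gap: 29.5
```

>>> drive_tool --steps '[{"delta_pos":[0,0,0],"yaw":0,"hand":20},{"delta_pos":[0,0,0],"yaw":0,"hand":20}]'

```text
clock: 13.07
eef_pos: [613.2, -49.7, 187.1]
eef_rot: [3.141, 0.0, 1.571]
wrist_force: [-1.0, 0.6, 5.7]
finger_gap: 29.6
```

>>> drive_tool --steps '[{"delta_pos":[0,0,0],"yaw":0,"hand":20},{"delta_pos":[0,0,0],"yaw":0,"hand":20}]'

```text
clock: 13.23
eef_pos: [613.2, -49.7, 187.1]
eef_rot: [3.141, 0.0, 1.571]
wrist_force: [-1.3, 0.4, 6.2]
finger_gap: 29.5
```

>>> drive_tool --steps '[{"delta_pos":[0,0,0],"yaw":0,"hand":20},{"delta_pos":[0,0,0],"yaw":0,"hand":20}]'

```text
clock: 13.4
eef_pos: [613.2, -49.7, 187.1]
eef_rot: [3.141, 0.0, 1.571]
wrist_force: [-1.7, 0.8, 6.8]
finger_gap: 29.4
```

>>> drive_tool --steps '[{"delta_pos":[0,0,-0.4],"yaw":0,"hand":20},{"delta_pos":[0,0,0],"yaw":0,"hand":20},{"delta_pos":[0,0,0],"yaw":0,"hand":20}]'

```text
clock: 13.65
eef_pos: [613.3, -49.7, 186.8]
eef_rot: [3.141, 0.0, 1.571]
wrist_force: [-0.9, 0.2, 7.6]
finger_gap: 29.5
```

>>> drive_tool --steps '[{"delta_pos":[0,0,0],"yaw":0,"hand":20},{"delta_pos":[0,0,0],"yaw":0,"hand":20}]'

```text
clock: 13.82
eef_pos: [613.3, -49.7, 186.8]
eef_rot: [3.141, 0.0, 1.571]
wrist_force: [-0.7, -0.2, 7.7]
finger_gap: 29.6
```

>>> drive_tool --steps '[{"delta_pos":[0,0,0],"yaw":0,"hand":20},{"delta_pos":[0,0,0],"yaw":0,"hand":20}]'

```text
clock: 13.98
eef_pos: [613.3, -49.7, 186.8]
eef_rot: [3.141, 0.0, 1.571]
wrist_force: [-0.8, 1.0, 7.5]
finger_gap: 29.6
```

>>> drive_tool --steps '[{"delta_pos":[0,0,0],"yaw":0,"hand":20},{"delta_pos":[0,0,0],"yaw":0,"hand":20}]'

```text
clock: 14.15
eef_pos: [613.2, -49.7, 186.8]
eef_rot: [3.141, 0.0, 1.571]
wrist_force: [-0.9, 0.7, 7.4]
finger_gap: 29.7
```

>>> drive_tool --steps '[{"delta_pos":[0,0,0],"yaw":0,"hand":20},{"delta_pos":[0,0,0],"yaw":0,"hand":20}]'

```text
clock: 14.32
eef_pos: [613.2, -49.7, 186.8]
eef_rot: [3.141, 0.0, 1.571]
wrist_force: [-0.5, 0.5, 7.9]
finger_gap: 29.2
```

>>> drive_tool --steps '[{"delta_pos":[0,0,2],"yaw":0,"hand":20},{"delta_pos":[0,0,4],"yaw":0,"hand":20},{"delta_pos":[0,0,8],"yaw":0,"hand":20},{"delta_pos":[-1,-20,5],"yaw":0,"hand":20},{"delta_pos":[-2,-30,0],"yaw":0,"hand":20}]'

```text
clock: 14.73
eef_pos: [610.5, -98.4, 206.4]
eef_rot: [3.141, -0.0, 1.574]
wrist_force: [0.6, -0.4, -2.4]
finger_gap: 29.1
```

>>> drive_tool --steps '[{"delta_pos":[-2,-30,0],"yaw":0,"hand":20},{"delta_pos":[-1,-20,0],"yaw":0,"hand":20},{"delta_pos":[-0.6,-9.6,-5],"yaw":0,"hand":20},{"delta_pos":[0,0,-6],"yaw":0,"hand":20},{"delta_pos":[0,0,0],"yaw":0,"hand":20}]'

```text
clock: 15.15
eef_pos: [605.9, -158.6, 192.2]
eef_rot: [-3.139, -0.001, 1.57]
wrist_force: [0.1, 0.2, -2.8]
finger_gap: 29.2
```

>>> drive_tool --steps '[{"delta_pos":[0,0,0],"yaw":0,"hand":20},{"delta_pos":[0,0,0],"yaw":0,"hand":20},{"delta_pos":[0,0,0],"yaw":0,"hand":20},{"delta_pos":[0,0,0],"yaw":0,"hand":20}]'

```text
clock: 15.48
eef_pos: [606.7, -158.5, 194.4]
eef_rot: [3.141, 0.0, 1.572]
wrist_force: [-0.0, 0.2, -3.2]
finger_gap: 29.9
```

Run:
```python
from h import *
s=manip.read_state();print(s["eef_pos"],s["wrist_force"])
c2,W2=cloud("scene"); cv2.imwrite("pics/s5.png",cv2.resize(c2["frame"][130:240,130:270,::-1],(763,600)))
```

```text
[ 606.65885689 -158.54518183  194.44854271] [-0.00966175  0.16750643 -3.17309785]
```

View pics/s5.png

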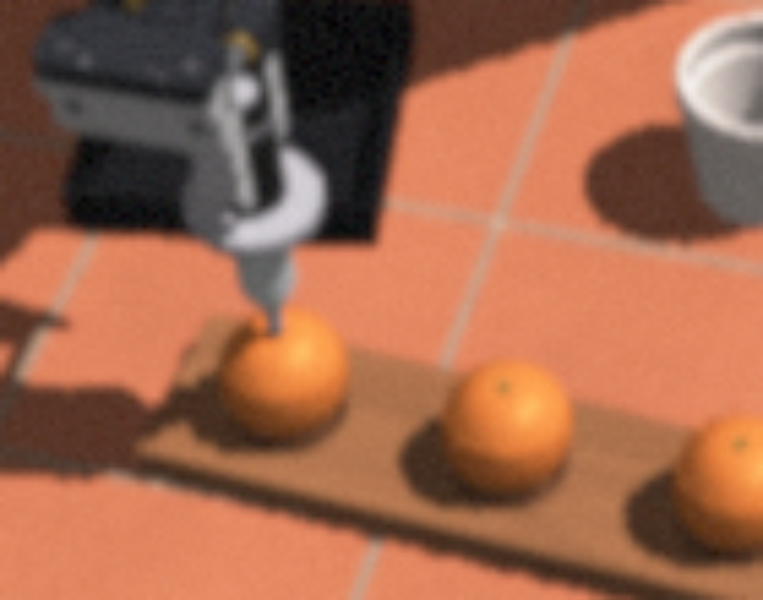

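>>> drive_tool --steps '[{"delta_pos":[0,0,-2],"yaw":0,"hand":20},{"delta_pos":[0,0,0],"yaw":0,"hand":20},{"delta_pos":[0,0,0],"yaw":0,"hand":20}]'

```text
clock: 15.78
eef_pos: [606.4, -159.2, 192.0]
eef_rot: [-3.141, -0.0, 1.571]
wrist_force: [-0.2, 0.2, -2.4]
finger_gap: 29.7
```

>>> drive_tool --steps '[{"delta_pos":[0,0,-1],"yaw":0,"hand":20},{"delta_pos":[0,0,0],"yaw":0,"hand":20}]'

```text
clock: 15.95
eef_pos: [606.4, -159.3, 191.0]
eef_rot: [-3.141, -0.0, 1.571]
wrist_force: [0.7, -0.2, -3.2]
finger_gap: 29.6
```

>>> drive_tool --steps '[{"delta_pos":[0,0,-1],"yaw":0,"hand":20},{"delta_pos":[0,0,0],"yaw":0,"hand":20}]'

```text
clock: 16.12
eef_pos: [606.5, -159.3, 190.1]
eef_rot: [3.141, 0.0, 1.571]
wrist_force: [-0.6, -0.3, -1.0]
finger_gap: 29.4
```

>>> drive_tool --steps '[{"delta_pos":[0,0,-0.7],"yaw":0,"hand":20},{"delta_pos":[0,0,0],"yaw":0,"hand":20}]'

```text
clock: 16.28
eef_pos: [606.5, -159.3, 189.7]
eef_rot: [3.141, 0.0, 1.571]
wrist_force: [-1.1, 0.5, -0.0]
finger_gap: 29.9
```

>>> drive_tool --steps '[{"delta_pos":[0,0,-0.7],"yaw":0,"hand":20},{"delta_pos":[0,0,0],"yaw":0,"hand":20}]'

```text
clock: 16.45
eef_pos: [606.5, -159.3, 188.9]
eef_rot: [3.141, 0.0, 1.571]
wrist_force: [0.7, 0.4, 1.3]
finger_gap: 29.4
```

>>> drive_tool --steps '[{"delta_pos":[0,0,-0.7],"yaw":0,"hand":20},{"delta_pos":[0,0,0],"yaw":0,"hand":20}]'

```text
clock: 16.62
eef_pos: [606.5, -159.3, 188.1]
eef_rot: [3.141, 0.0, 1.571]
wrist_force: [0.6, 0.4, 2.1]
finger_gap: 29.7
```

>>> drive_tool --steps '[{"delta_pos":[0,0,-0.7],"yaw":0,"hand":20},{"delta_pos":[0,0,0],"yaw":0,"hand":20}]'

```text
clock: 16.78
eef_pos: [606.5, -159.3, 187.4]
eef_rot: [3.141, 0.0, 1.571]
wrist_force: [-0.1, -0.3, 3.4]
finger_gap: 29.3
```

>>> drive_tool --steps '[{"delta_pos":[0,0,-0.5],"yaw":0,"hand":20},{"delta_pos":[0,0,-0.5],"yaw":0,"hand":20},{"delta_pos":[0,0,0],"yaw":0,"hand":20}]'

```text
clock: 17.03
eef_pos: [606.5, -159.3, 186.4]
eef_rot: [3.141, 0.0, 1.571]
wrist_force: [0.4, -0.4, 3.8]
finger_gap: 29.5
```

>>> drive_tool --steps '[{"delta_pos":[0,0,-0.5],"yaw":0,"hand":20},{"delta_pos":[0,0,-0.5],"yaw":0,"hand":20},{"delta_pos":[0,0,0],"yaw":0,"hand":20}]'

```text
clock: 17.28
eef_pos: [606.5, -159.3, 185.4]
eef_rot: [3.141, 0.0, 1.571]
wrist_force: [0.4, 0.2, 5.2]
finger_gap: 29.5
```

>>> drive_tool --steps '[{"delta_pos":[0,0,-0.5],"yaw":0,"hand":20},{"delta_pos":[0,0,-0.5],"yaw":0,"hand":20},{"delta_pos":[0,0,0],"yaw":0,"hand":20}]'

```text
clock: 17.53
eef_pos: [606.5, -159.3, 184.5]
eef_rot: [3.141, 0.0, 1.571]
wrist_force: [-0.6, -0.2, 5.7]
finger_gap: 29.4
```

>>> drive_tool --steps '[{"delta_pos":[0,0,0],"yaw":0,"hand":20},{"delta_pos":[0,0,0],"yaw":0,"hand":20}]'

```text
clock: 17.7
eef_pos: [606.5, -159.3, 184.6]
eef_rot: [3.141, 0.0, 1.571]
wrist_force: [-0.2, 0.3, 6.1]
finger_gap: 29.4
```

>>> drive_tool --steps '[{"delta_pos":[0,0,-0.5],"yaw":0,"hand":20},{"delta_pos":[0,0,-0.4],"yaw":0,"hand":20},{"delta_pos":[0,0,0],"yaw":0,"hand":20}]'

```text
clock: 17.95
eef_pos: [606.6, -159.3, 183.8]
eef_rot: [3.141, 0.0, 1.571]
wrist_force: [-0.2, -0.3, 6.7]
finger_gap: 29.5
```

>>> drive_tool --steps '[{"delta_pos":[0,0,0],"yaw":0,"hand":20},{"delta_pos":[0,0,0],"yaw":0,"hand":20}]'

```text
clock: 18.12
eef_pos: [606.6, -159.3, 183.8]
eef_rot: [3.141, 0.0, 1.571]
wrist_force: [-0.4, 0.3, 6.9]
finger_gap: 29.7
```

>>> drive_tool --steps '[{"delta_pos":[0,0,0],"yaw":0,"hand":20},{"delta_pos":[0,0,0],"yaw":0,"hand":20}]'

```text
clock: 18.28
eef_pos: [606.6, -159.3, 183.8]
eef_rot: [3.141, 0.0, 1.571]
wrist_force: [-0.2, -0.1, 6.6]
finger_gap: 29.8
```

>>> drive_tool --steps '[{"delta_pos":[0,0,0],"yaw":0,"hand":20},{"delta_pos":[0,0,0],"yaw":0,"hand":20}]'

```text
clock: 18.45
eef_pos: [606.5, -159.3, 183.8]
eef_rot: [3.141, 0.0, 1.571]
wrist_force: [-0.8, 0.2, 5.6]
finger_gap: 29.4
```

>>> drive_tool --steps '[{"delta_pos":[0,0,0],"yaw":0,"hand":20},{"delta_pos":[0,0,0],"yaw":0,"hand":20}]'

```text
clock: 18.62
eef_pos: [606.6, -159.4, 183.8]
eef_rot: [3.141, 0.0, 1.571]
wrist_force: [-0.5, 1.5, 5.3]
finger_gap: 29.6
```

>>> drive_tool --steps '[{"delta_pos":[0,0,0],"yaw":0,"hand":20},{"delta_pos":[0,0,0],"yaw":0,"hand":20}]'

```text
clock: 18.78
eef_pos: [606.6, -159.3, 183.8]
eef_rot: [3.141, 0.0, 1.571]
wrist_force: [-0.6, 0.8, 5.5]
finger_gap: 29.2
```

>>> drive_tool --steps '[{"delta_pos":[0,0,-0.4],"yaw":0,"hand":20},{"delta_pos":[0,0,-0.5],"yaw":0,"hand":20},{"delta_pos":[0,0,0],"yaw":0,"hand":20}]'

```text
clock: 19.03
eef_pos: [606.6, -159.3, 183.0]
eef_rot: [3.141, 0.0, 1.571]
wrist_force: [-1.2, 0.3, 7.8]
finger_gap: 29.9
```

>>> drive_tool --steps '[{"delta_pos":[0,0,0],"yaw":0,"hand":20},{"delta_pos":[0,0,0],"yaw":0,"hand":20}]'

```text
clock: 19.2
eef_pos: [606.6, -159.3, 183.0]
eef_rot: [3.141, 0.0, 1.571]
wrist_force: [-0.7, -0.1, 6.5]
finger_gap: 29.7
```

>>> drive_tool --steps '[{"delta_pos":[0,0,0],"yaw":0,"hand":20},{"delta_pos":[0,0,0],"yaw":0,"hand":20}]'

```text
clock: 19.37
eef_pos: [606.6, -159.3, 183.1]
eef_rot: [3.141, 0.0, 1.571]
wrist_force: [-1.1, -0.8, 7.1]
finger_gap: 29.6
```

>>> drive_tool --steps '[{"delta_pos":[0,0,0],"yaw":0,"hand":20},{"delta_pos":[0,0,0],"yaw":0,"hand":20}]'

```text
clock: 19.53
eef_pos: [606.6, -159.3, 183.0]
eef_rot: [3.141, 0.0, 1.571]
wrist_force: [-1.3, 0.4, 7.5]
finger_gap: 29.2
```

>>> drive_tool --steps '[{"delta_pos":[0,0,0],"yaw":0,"hand":20},{"delta_pos":[0,0,0],"yaw":0,"hand":20}]'

```text
clock: 19.7
eef_pos: [606.6, -159.3, 183.0]
eef_rot: [3.141, 0.0, 1.571]
wrist_force: [-0.9, 0.6, 7.1]
finger_gap: 29.3
```

>>> drive_tool --steps '[{"delta_pos":[0,0,0],"yaw":0,"hand":20},{"delta_pos":[0,0,0],"yaw":0,"hand":20}]'

```text
clock: 19.87
eef_pos: [606.6, -159.4, 183.0]
eef_rot: [3.141, 0.0, 1.571]
wrist_force: [-0.9, -0.2, 6.7]
finger_gap: 29.3
```

>>> drive_tool --steps '[{"delta_pos":[0,0,3],"yaw":0,"hand":20},{"delta_pos":[0,0,9],"yaw":0,"hand":20},{"delta_pos":[0,0,20],"yaw":0,"hand":20},{"delta_pos":[-5,10,20],"yaw":0,"hand":20},{"delta_pos":[-10,20,5],"yaw":0,"hand":20}]'

```text
clock: 20.28
eef_pos: [592.1, -130.5, 242.1]
eef_rot: [3.139, 0.001, 1.569]
wrist_force: [0.4, -0.2, -1.6]
finger_gap: 29.0
```

>>> drive_tool --steps '[{"delta_pos":[-15,35,0],"yaw":0,"hand":20},{"delta_pos":[-15,35,0],"yaw":0,"hand":20},{"delta_pos":[-15,35,0],"yaw":0,"hand":20},{"delta_pos":[-15,35,0],"yaw":0,"hand":20},{"delta_pos":[-15,35,0],"yaw":0,"hand":20}]'

```text
clock: 20.7
eef_pos: [515.1, 47.2, 239.4]
eef_rot: [-3.141, -0.0, 1.571]
wrist_force: [1.1, -0.3, -2.1]
finger_gap: 29.3
```

>>> drive_tool --steps '[{"delta_pos":[-18,35,0],"yaw":0,"hand":20},{"delta_pos":[-18,35,0],"yaw":0,"hand":20},{"delta_pos":[-18,35,0],"yaw":0,"hand":20},{"delta_pos":[-17,35,0],"yaw":0,"hand":20},{"delta_pos":[-15,35,0],"yaw":0,"hand":20}]'

```text
clock: 21.12
eef_pos: [428.9, 222.1, 239.6]
eef_rot: [-3.141, 0.0, 1.571]
wrist_force: [0.2, -0.2, -3.2]
finger_gap: 29.6
```

>>> drive_tool --steps '[{"delta_pos":[-8,25,0],"yaw":0,"hand":20},{"delta_pos":[-3.6,15.6,0],"yaw":0,"hand":20},{"delta_pos":[0,0,0],"yaw":0,"hand":20},{"delta_pos":[0,0,0],"yaw":0,"hand":20},{"delta_pos":[0,0,0],"yaw":0,"hand":20}]'

```text
clock: 21.53
eef_pos: [418.9, 260.7, 239.4]
eef_rot: [-3.141, 0.001, 1.571]
wrist_force: [-0.5, -0.3, -2.5]
finger_gap: 29.0
```

>>> drive_tool --steps '[{"delta_pos":[0,0,0],"yaw":0,"hand":20},{"delta_pos":[0,0,0],"yaw":0,"hand":20},{"delta_pos":[0,0,0],"yaw":0,"hand":20}]'

```text
clock: 21.78
eef_pos: [419.1, 260.7, 239.6]
eef_rot: [-3.142, 0.0, 1.57]
wrist_force: [0.4, 0.4, -3.0]
finger_gap: 30.0
```

Run:
```python
from h import *
s=manip.read_state();print(s["eef_pos"],s["wrist_force"])
c,W=cloud("scene"); cv2.imwrite("pics/s6.png",cv2.resize(c["frame"][90:210,290:450,::-1],(800,600)))
c,W2=cloud("wrist");cv2.imwrite("pics/w6.png",c["frame"][:,:,::-1])
for nm,w,lo,hi in(("s",W,112,140),("s",W,140,160),("s",W,160,190),("s",W,195,206),("w",W2,195,211),("w",W2,255,275),("w",W2,95,103)):
    m=(abs(w[...,0]-419)<50)&(abs(w[...,1]-261)<50)&(w[...,2]>lo)&(w[...,2]<hi); q=w[m]
    if len(q): print(nm,lo,len(q),q.mean(0).round(1),q.min(0).round(1),q.max(0).round(1))
```

```text
[419.12534896 260.68358016 239.5907828 ] [ 0.39409076  0.39997327 -2.96092967]
s 112 15 [422.6 261.  130.7] [419.5 257.7 121.8] [426.  264.9 138.7]
s 140 26 [428.7 259.9 153.7] [419.5 249.  140.3] [434.9 273.5 160. ]
s 160 88 [429.3 259.3 172.8] [417.3 248.3 160. ] [435.  272.7 187. ]
s 195 20 [441.8 256.3 204.3] [426.2 232.8 201.5] [449.9 285.7 205.7]
w 195 1937 [418.7 278.2 209.8] [389.  262.4 202.6] [447.9 291.6 211. ]
w 255 3786 [418.9 266.1 268.3] [391.7 250.7 255. ] [446.  277.2 275. ]
w 95 3327 [419. 283.  99.] [369.  227.2  95. ] [468.9 311.  101.5]
```

View pics/s6.png

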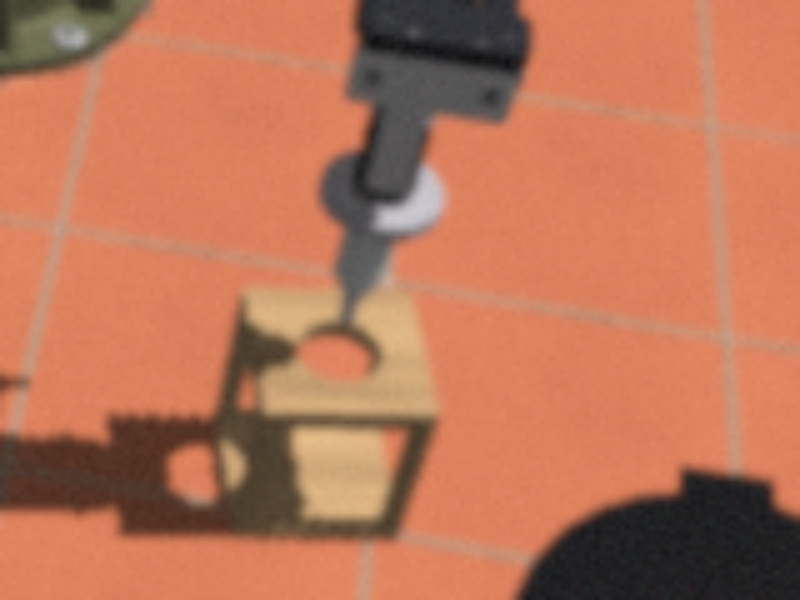

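View pics/w6.png

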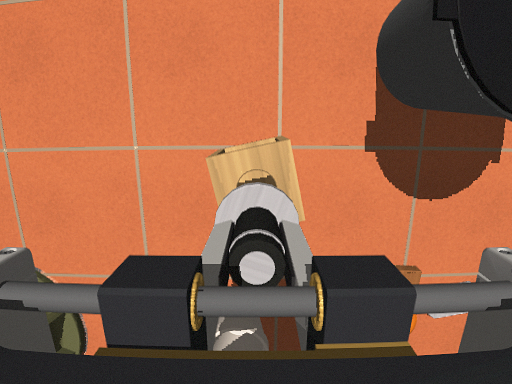

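>>> drive_tool --steps '[{"delta_pos":[0,0.6,-15],"yaw":0,"hand":20},{"delta_pos":[0,0,-22],"yaw":0,"hand":20},{"delta_pos":[0,0,-22],"yaw":0,"hand":20},{"delta_pos":[0,0,-20],"yaw":0,"hand":20},{"delta_pos":[0,0,-12],"yaw":0,"hand":20}]'

```text
clock: 22.3
eef_pos: [418.3, 261.4, 146.5]
eef_rot: [-3.14, 0.001, 1.57]
wrist_force: [-0.2, 0.3, -3.2]
finger_gap: 29.7
```

>>> drive_tool --steps '[{"delta_pos":[0,0,-6],"yaw":0,"hand":20},{"delta_pos":[0,0,0],"yaw":0,"hand":20},{"delta_pos":[0,0,0],"yaw":0,"hand":20},{"delta_pos":[0,0,0],"yaw":0,"hand":20}]'

```text
clock: 22.63
eef_pos: [419.3, 262.1, 143.5]
eef_rot: [3.14, -0.001, 1.571]
wrist_force: [0.4, -0.5, -2.3]
finger_gap: 29.6
```

>>> drive_tool --steps '[{"delta_pos":[0,0,-2],"yaw":0,"hand":20},{"delta_pos":[0,0,-1],"yaw":0,"hand":20},{"delta_pos":[0,0,0],"yaw":0,"hand":20}]'

```text
clock: 22.88
eef_pos: [418.9, 261.9, 139.7]
eef_rot: [3.141, -0.0, 1.571]
wrist_force: [-0.6, 0.3, -3.0]
finger_gap: 29.5
```

>>> drive_tool --steps '[{"delta_pos":[0,0,-1],"yaw":0,"hand":20},{"delta_pos":[0,0,-1],"yaw":0,"hand":20},{"delta_pos":[0,0,0],"yaw":0,"hand":20}]'

```text
clock: 23.13
eef_pos: [418.8, 261.9, 137.4]
eef_rot: [-3.141, 0.0, 1.571]
wrist_force: [-0.2, 0.3, -3.3]
finger_gap: 29.6
```

>>> drive_tool --steps '[{"delta_pos":[0,0,-0.6],"yaw":0,"hand":20},{"delta_pos":[0,0,0],"yaw":0,"hand":20}]'

```text
clock: 23.3
eef_pos: [418.8, 261.9, 136.9]
eef_rot: [-3.142, 0.0, 1.571]
wrist_force: [0.1, -0.7, -2.5]
finger_gap: 29.6
```

>>> drive_tool --steps '[{"delta_pos":[0,0,-0.5],"yaw":0,"hand":20},{"delta_pos":[0,0,0],"yaw":0,"hand":20}]'

```text
clock: 23.47
eef_pos: [418.9, 261.9, 136.4]
eef_rot: [3.142, -0.0, 1.571]
wrist_force: [-0.1, -0.0, -3.2]
finger_gap: 29.2
```

>>> drive_tool --steps '[{"delta_pos":[0,0,-0.5],"yaw":0,"hand":20},{"delta_pos":[0,0,0],"yaw":0,"hand":20}]'

```text
clock: 23.63
eef_pos: [418.9, 261.9, 136.4]
eef_rot: [3.141, -0.0, 1.571]
wrist_force: [-2.1, -1.9, 4.3]
finger_gap: 29.7
```

>>> drive_tool --steps '[{"delta_pos":[0,0,-0.4],"yaw":0,"hand":20},{"delta_pos":[0,0,0],"yaw":0,"hand":20}]'

```text
clock: 23.8
eef_pos: [418.9, 262.0, 136.4]
eef_rot: [3.141, -0.0, 1.571]
wrist_force: [-5.0, -3.2, 9.1]
finger_gap: 29.7
```

>>> drive_tool --steps '[{"delta_pos":[0,0,0.7],"yaw":0,"hand":20},{"delta_pos":[0,0,0],"yaw":0,"hand":34},{"delta_pos":[0,0,0],"yaw":0,"hand":50},{"delta_pos":[0,0,0],"yaw":0,"hand":70},{"delta_pos":[0,0,0],"yaw":0,"hand":70}]'

```text
clock: 24.22
eef_pos: [418.9, 261.9, 136.2]
eef_rot: [3.142, -0.0, 1.571]
wrist_force: [-0.7, 1.4, -0.5]
finger_gap: 50.7
```

>>> drive_tool --steps '[{"delta_pos":[0,0,0],"yaw":0,"hand":70},{"delta_pos":[0,0,0],"yaw":0,"hand":80},{"delta_pos":[0,0,10],"yaw":0,"hand":80},{"delta_pos":[0,0,25],"yaw":0,"hand":94},{"delta_pos":[0,0,30],"yaw":0,"hand":94}]'

```text
clock: 24.63
eef_pos: [418.2, 261.6, 201.5]
eef_rot: [-3.139, 0.001, 1.571]
wrist_force: [-0.8, -0.0, -1.0]
finger_gap: 83.8
```

>>> drive_tool --steps '[{"delta_pos":[0,0,30],"yaw":0,"hand":94},{"delta_pos":[0,0,10],"yaw":0,"hand":94}]'

```text
clock: 24.8
eef_pos: [419.7, 262.4, 246.2]
eef_rot: [3.136, -0.003, 1.571]
wrist_force: [-0.7, -0.7, 1.0]
finger_gap: 93.3
```

Run:
```python
from h import *
s=manip.read_state();print(s["eef_pos"],s["wrist_force"])
c,W2=cloud("wrist");cv2.imwrite("pics/w7.png",c["frame"][:,:,::-1])
for lo,hi in((160,175),(101.5,112)):
    m=(W2[...,2]>lo)&(W2[...,2]<hi)&(abs(W2[...,0]-420)<60)&(abs(W2[...,1]-261)<60); s=W2[m]
    print(lo,len(s),s.mean(0),s.min(0),s.max(0), np.median(s[:,2]))
```

```text
[419.72640298 262.39447402 246.20821625] [-0.67507174 -0.69178523  0.98127142]
160 890 [418.73796467 263.92326312 167.14493557] [404.60353212 248.86840976 160.20842199] [433.44121503 277.62142571 169.7418268 ] 167.2883736325114
101.5 1309 [418.72738597 271.73034701 106.98825098] [385.38062367 237.24624358 101.51912337] [455.19640641 300.1805448  111.70422485] 107.02120769840639
```

View pics/w7.png

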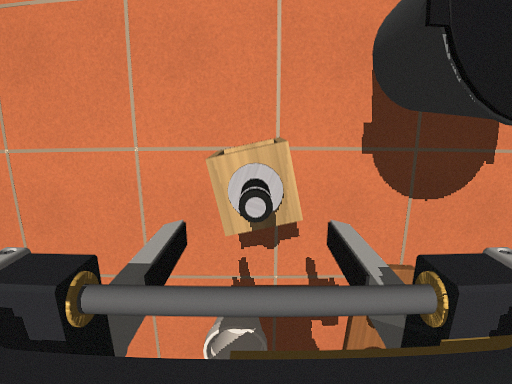

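The wrist view shows the tester upright in its stand, with the grip at (256,205) and the collar at (256,187), the same as before it was taken. Next is the soft orange at y ≈ -159.

>>> drive_tool --steps '[{"delta_pos":[8,-20,0],"yaw":0,"hand":94},{"delta_pos":[16,-36,0],"yaw":0,"hand":94},{"delta_pos":[16,-36,0],"yaw":0,"hand":94},{"delta_pos":[16,-36,0],"yaw":0,"hand":94},{"delta_pos":[16,-36,0],"yaw":0,"hand":94}]'

```text
clock: 25.27
eef_pos: [490.9, 96.2, 240.6]
eef_rot: [-3.141, 0.0, 1.571]
wrist_force: [1.1, 1.4, -0.9]
finger_gap: 94.2
```

>>> drive_tool --steps '[{"delta_pos":[16,-36,0],"yaw":0,"hand":94},{"delta_pos":[16,-36,0],"yaw":0,"hand":94},{"delta_pos":[16,-36,0],"yaw":0,"hand":94},{"delta_pos":[16,-36,0],"yaw":0,"hand":94},{"delta_pos":[16,-36,-10],"yaw":0,"hand":94}]'

```text
clock: 25.68
eef_pos: [571.6, -84.2, 231.9]
eef_rot: [3.14, 0.0, 1.571]
wrist_force: [0.8, 0.5, 0.1]
finger_gap: 94.0
```

>>> drive_tool --steps '[{"delta_pos":[16,-36,-20],"yaw":0,"hand":94},{"delta_pos":[12,-26,-20],"yaw":0,"hand":94},{"delta_pos":[7,-15,-20],"yaw":0,"hand":94},{"delta_pos":[0,0,-20],"yaw":0,"hand":94},{"delta_pos":[0,0,0],"yaw":0,"hand":94}]'

```text
clock: 26.1
eef_pos: [603.1, -157.4, 147.0]
eef_rot: [-3.134, -0.002, 1.569]
wrist_force: [-0.7, -0.2, -0.6]
finger_gap: 94.1
```

>>> drive_tool --steps '[{"delta_pos":[0,0,0],"yaw":0,"hand":94},{"delta_pos":[0,0,0],"yaw":0,"hand":94},{"delta_pos":[0,0,0],"yaw":0,"hand":94}]'

```text
clock: 26.35
eef_pos: [605.4, -156.6, 154.0]
eef_rot: [3.14, 0.001, 1.572]
wrist_force: [-0.2, 0.8, -0.5]
finger_gap: 94.0
```

Run:
```python
from h import *
from scipy.optimize import least_squares
s=manip.read_state();print(s["eef_pos"],s["wrist_force"])
c,W=cloud("wrist"); cv2.imwrite("pics/w8.png",c["frame"][:,:,::-1])
for X,Y in((606,-159),(613,-50)):
        w=W;m=(abs(w[...,0]-X)<36)&(abs(w[...,1]-Y)<40)&(w[...,2]>38)&(w[...,2]<79)
        q=w[m]
        if len(q)>30: print(len(q),least_squares(lambda p: np.linalg.norm((q-p)/[30,30,27],axis=1)-1,[X,Y,47],loss='soft_l1',f_scale=.05).x.round(1),q.min(0),q.max(0))
```

```text
[ 605.39705078 -156.56059663  154.02310764] [-0.19718928  0.78925232 -0.52736674]
3090 [ 605.8 -158.3   44.9] [ 576.38313883 -185.94406817   40.54999063] [ 635.29969116 -128.46537486   72.06876283]
3872 [612.4 -48.9  47.4] [583.1746577  -78.5990545   40.95086988] [641.31676241 -19.62786306  75.32238724]
```

View pics/w8.png

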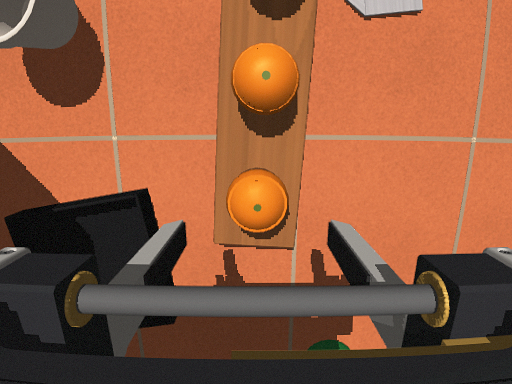

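>>> drive_tool --steps '[{"delta_pos":[0,0,-15],"yaw":0,"hand":94},{"delta_pos":[0,0,-25],"yaw":0,"hand":94},{"delta_pos":[0,0,-25],"yaw":0,"hand":94},{"delta_pos":[0,0,-18],"yaw":0,"hand":94},{"delta_pos":[0,0,-10],"yaw":0,"hand":94}]'

```text
clock: 26.82
eef_pos: [604.4, -156.5, 58.1]
eef_rot: [-3.14, -0.0, 1.571]
wrist_force: [0.9, -0.7, 0.1]
finger_gap: 93.8
```

>>> drive_tool --steps '[{"delta_pos":[0,0,-3],"yaw":0,"hand":80},{"delta_pos":[0,0,0],"yaw":0,"hand":80},{"delta_pos":[0,0,0],"yaw":0,"hand":80},{"delta_pos":[0,0,0],"yaw":0,"hand":80},{"delta_pos":[0,0,0],"yaw":0,"hand":74}]'

```text
clock: 27.23
eef_pos: [605.4, -157.2, 57.6]
eef_rot: [3.14, 0.001, 1.571]
wrist_force: [-0.2, 0.7, 0.1]
finger_gap: 76.2
```

Adjusting to the orange centre and grasp height, then closing gently.

>>> drive_tool --steps '[{"delta_pos":[0.5,-1.8,-8],"yaw":0,"hand":74},{"delta_pos":[0,0,-2],"yaw":0,"hand":74},{"delta_pos":[0,0,0],"yaw":0,"hand":70},{"delta_pos":[0,0,0],"yaw":0,"hand":70},{"delta_pos":[0,0,0],"yaw":0,"hand":68}]' --squeeze 10

```text
clock: 27.65
eef_pos: [605.5, -158.8, 46.4]
eef_rot: [-3.142, -0.0, 1.571]
wrist_force: [0.4, -0.5, 0.3]
finger_gap: 68.4
```

>>> drive_tool --steps '[{"delta_pos":[0,0,0],"yaw":0,"hand":68},{"delta_pos":[0,0,0],"yaw":0,"hand":68}]'

```text
clock: 27.82
eef_pos: [605.5, -158.8, 46.5]
eef_rot: [3.141, 0.0, 1.571]
wrist_force: [0.2, -0.0, -0.3]
finger_gap: 68.0
```

>>> drive_tool --steps '[{"delta_pos":[0.3,0,-0.5],"yaw":0,"hand":63},{"delta_pos":[0,0,0],"yaw":0,"hand":50},{"delta_pos":[0,0,0],"yaw":0,"hand":50},{"delta_pos":[0,0,0],"yaw":0,"hand":50},{"delta_pos":[0,0,0],"yaw":0,"hand":50}]'

```text
clock: 28.23
eef_pos: [605.8, -158.8, 45.9]
eef_rot: [3.141, 0.0, 1.571]
wrist_force: [0.9, 0.4, -0.3]
finger_gap: 58.9
```

>>> drive_tool --steps '[{"delta_pos":[0,0,0],"yaw":0,"hand":50},{"delta_pos":[0,0,3],"yaw":0,"hand":50},{"delta_pos":[0,0,8],"yaw":0,"hand":50},{"delta_pos":[0,0,15],"yaw":0,"hand":50}]'

```text
clock: 28.57
eef_pos: [604.9, -158.6, 71.2]
eef_rot: [-3.139, -0.001, 1.571]
wrist_force: [0.4, -0.4, -0.7]
finger_gap: 59.2
```

>>> drive_tool --steps '[{"delta_pos":[0,0,25],"yaw":0,"hand":50},{"delta_pos":[0,0,25],"yaw":0,"hand":50},{"delta_pos":[0,0,10],"yaw":0,"hand":50},{"delta_pos":[0,0,0],"yaw":0,"hand":50}]'

```text
clock: 28.9
eef_pos: [606.8, -159.1, 134.9]
eef_rot: [3.137, 0.001, 1.571]
wrist_force: [0.6, -0.1, -1.5]
finger_gap: 58.7
```

Run:
```python
from h import *
s=manip.read_state();print(s["eef_pos"],s["wrist_force"])
save("scene","s9"); save("wrist","w9")
```

```text
[ 606.75444109 -159.14394533  134.8757349 ] [ 0.64435286 -0.10414562 -1.52483246]
```

View pics/s9.png

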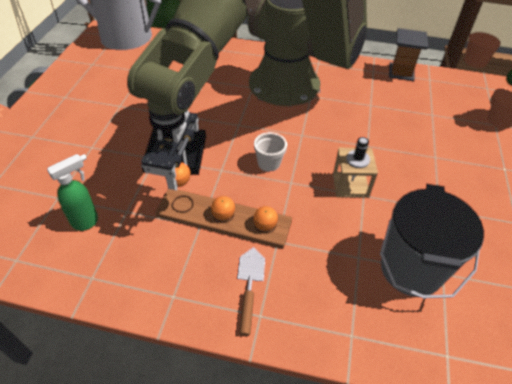

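>>> drive_tool --steps '[{"delta_pos":[-12,-6,0],"yaw":0,"hand":50},{"delta_pos":[-25,-12,0],"yaw":0,"hand":50},{"delta_pos":[-28,-13,0],"yaw":0,"hand":50},{"delta_pos":[-28,-13,0],"yaw":0,"hand":50},{"delta_pos":[-28,-13,0],"yaw":0,"hand":50}]'

```text
clock: 29.42
eef_pos: [482.7, -215.8, 129.9]
eef_rot: [-3.139, -0.001, 1.571]
wrist_force: [0.0, -0.6, -0.9]
finger_gap: 58.9
```

>>> drive_tool --steps '[{"delta_pos":[-28,-13,0],"yaw":0,"hand":50},{"delta_pos":[-22,-11,-10],"yaw":0,"hand":50},{"delta_pos":[-12,-6,-15],"yaw":0,"hand":50},{"delta_pos":[-5,-3,-20],"yaw":0,"hand":50},{"delta_pos":[0,0,-15],"yaw":0,"hand":50}]'

```text
clock: 29.83
eef_pos: [415.7, -248.8, 69.4]
eef_rot: [-3.139, -0.002, 1.569]
wrist_force: [0.6, -0.4, -1.3]
finger_gap: 59.1
```

>>> drive_tool --steps '[{"delta_pos":[0,0,-8],"yaw":0,"hand":50},{"delta_pos":[0,0,0],"yaw":0,"hand":50},{"delta_pos":[0,0,0],"yaw":0,"hand":50},{"delta_pos":[0,0,0],"yaw":0,"hand":50}]'

```text
clock: 30.17
eef_pos: [418.1, -248.8, 64.3]
eef_rot: [3.141, 0.0, 1.571]
wrist_force: [-0.6, -0.4, -1.4]
finger_gap: 59.2
```

Run:
```python
from h import *
s=manip.read_state();print(s["eef_pos"],s["wrist_force"])
c,W=cloud("wrist"); cv2.imwrite("pics/w10.png",c["frame"][:,:,::-1])
m=(abs(W[...,0]-418)<65)&(abs(W[...,1]+210)<30)&(W[...,2]<15); print(np.median(W[m],0),m.sum())
```

```text
[ 418.13718468 -248.81740543   64.30914973] [-0.57555611 -0.42111263 -1.37096305]
[ 418.28411764 -207.85820595    3.08899057] 12456
```

View pics/w10.png

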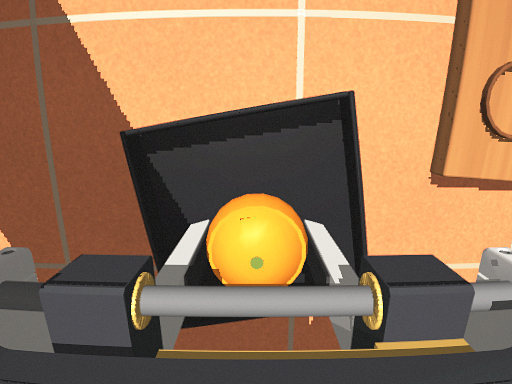

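The orange (255,240) hangs over the middle of the tray.

>>> drive_tool --steps '[{"delta_pos":[0,0,-10],"yaw":0,"hand":50},{"delta_pos":[0,0,-10],"yaw":0,"hand":50},{"delta_pos":[0,0,-7],"yaw":0,"hand":50},{"delta_pos":[0,0,-3],"yaw":0,"hand":50},{"delta_pos":[0,0,0],"yaw":0,"hand":50}]'

```text
clock: 30.63
eef_pos: [417.3, -248.5, 32.8]
eef_rot: [-3.14, -0.001, 1.571]
wrist_force: [0.5, 0.6, -0.3]
finger_gap: 59.2
```

>>> drive_tool --steps '[{"delta_pos":[0,0,0],"yaw":0,"hand":50},{"delta_pos":[0,0,0],"yaw":0,"hand":50}]'

```text
clock: 30.8
eef_pos: [417.9, -248.9, 34.1]
eef_rot: [3.141, 0.0, 1.571]
wrist_force: [-0.4, -0.2, -2.0]
finger_gap: 58.8
```

>>> drive_tool --steps '[{"delta_pos":[0,0,-1],"yaw":0,"hand":50},{"delta_pos":[0,0,0],"yaw":0,"hand":50}]'

```text
clock: 30.97
eef_pos: [417.8, -248.9, 33.0]
eef_rot: [3.141, 0.0, 1.571]
wrist_force: [0.4, 0.2, -1.6]
finger_gap: 59.0
```

>>> drive_tool --steps '[{"delta_pos":[0,0,-1],"yaw":0,"hand":50},{"delta_pos":[0,0,0],"yaw":0,"hand":50}]'

```text
clock: 31.13
eef_pos: [417.7, -248.8, 31.9]
eef_rot: [3.142, 0.0, 1.571]
wrist_force: [0.2, 1.0, -1.6]
finger_gap: 59.0
```

>>> drive_tool --steps '[{"delta_pos":[0,0,-0.6],"yaw":0,"hand":50},{"delta_pos":[0,0,0],"yaw":0,"hand":50}]'

```text
clock: 31.3
eef_pos: [417.7, -248.8, 31.2]
eef_rot: [-3.142, -0.0, 1.571]
wrist_force: [-0.4, 1.0, -2.3]
finger_gap: 59.1
```

>>> drive_tool --steps '[{"delta_pos":[0,0,-0.5],"yaw":0,"hand":50},{"delta_pos":[0,0,0],"yaw":0,"hand":50}]'

```text
clock: 31.47
eef_pos: [417.7, -248.8, 30.7]
eef_rot: [-3.142, -0.0, 1.571]
wrist_force: [-0.1, 1.2, -1.3]
finger_gap: 59.2
```

>>> drive_tool --steps '[{"delta_pos":[0,0,-0.4],"yaw":0,"hand":50},{"delta_pos":[0,0,0],"yaw":0,"hand":50}]'

```text
clock: 31.63
eef_pos: [417.7, -248.8, 30.3]
eef_rot: [-3.142, -0.0, 1.571]
wrist_force: [0.6, -0.1, -2.5]
finger_gap: 58.8
```

>>> drive_tool --steps '[{"delta_pos":[0,0,-0.4],"yaw":0,"hand":50},{"delta_pos":[0,0,0],"yaw":0,"hand":50}]'

```text
clock: 31.8
eef_pos: [417.7, -248.8, 29.9]
eef_rot: [-3.142, -0.0, 1.571]
wrist_force: [-0.9, -0.1, -1.4]
finger_gap: 58.9
```

>>> drive_tool --steps '[{"delta_pos":[0,0,-0.4],"yaw":0,"hand":50},{"delta_pos":[0,0,0],"yaw":0,"hand":50}]'

```text
clock: 31.97
eef_pos: [417.8, -248.8, 29.8]
eef_rot: [-3.142, 0.0, 1.571]
wrist_force: [-2.5, 0.4, 3.0]
finger_gap: 59.1
```

>>> drive_tool --steps '[{"delta_pos":[0,0,-0.4],"yaw":0,"hand":50},{"delta_pos":[0,0,0],"yaw":0,"hand":50}]'

```text
clock: 32.13
eef_pos: [417.8, -248.9, 29.8]
eef_rot: [3.142, 0.0, 1.571]
wrist_force: [-4.1, 2.6, 10.4]
finger_gap: 59.4
```

Touched down. I'll ease the load, then open.

>>> drive_tool --steps '[{"delta_pos":[0,0,0.7],"yaw":0,"hand":50},{"delta_pos":[0,0,0],"yaw":0,"hand":62},{"delta_pos":[0,0,0],"yaw":0,"hand":66},{"delta_pos":[0,0,0],"yaw":0,"hand":72},{"delta_pos":[0,0,0],"yaw":0,"hand":78}]'

```text
clock: 32.55
eef_pos: [417.7, -248.9, 29.8]
eef_rot: [-3.142, -0.0, 1.571]
wrist_force: [-0.7, -0.5, -0.3]
finger_gap: 75.4
```

>>> drive_tool --steps '[{"delta_pos":[0,0,0],"yaw":0,"hand":78},{"delta_pos":[0,0,0],"yaw":0,"hand":78},{"delta_pos":[0,0,10],"yaw":0,"hand":78},{"delta_pos":[0,0,25],"yaw":0,"hand":78},{"delta_pos":[0,0,40],"yaw":0,"hand":78}]'

```text
clock: 32.97
eef_pos: [416.4, -247.9, 103.9]
eef_rot: [-3.137, -0.003, 1.571]
wrist_force: [-0.5, -0.6, 0.2]
finger_gap: 77.8
```

>>> drive_tool --steps '[{"delta_pos":[0,0,40],"yaw":0,"hand":78},{"delta_pos":[0,0,40],"yaw":0,"hand":78},{"delta_pos":[0,0,20],"yaw":0,"hand":78},{"delta_pos":[0,0,0],"yaw":0,"hand":78},{"delta_pos":[0,0,0],"yaw":0,"hand":78}]'

```text
clock: 33.38
eef_pos: [417.9, -249.0, 206.2]
eef_rot: [3.14, 0.001, 1.571]
wrist_force: [1.0, 0.6, -0.7]
finger_gap: 78.1
```

Run:
```python
from h import *
s=manip.read_state();print(s["clock"],s["eef_pos"],s["wrist_force"],abs(s["qd"]).max())
save("scene","s11"); save("wrist","w11")
```

```text
33.3833 [ 417.880244   -248.95133817  206.15248082] [ 0.95909897  0.56561202 -0.72744293] 0.04212558880641388
```

View pics/s11.png

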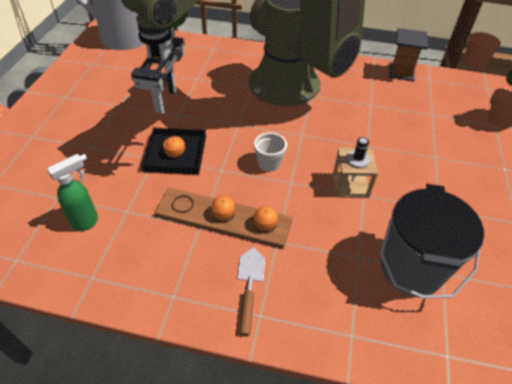

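View pics/w11.png

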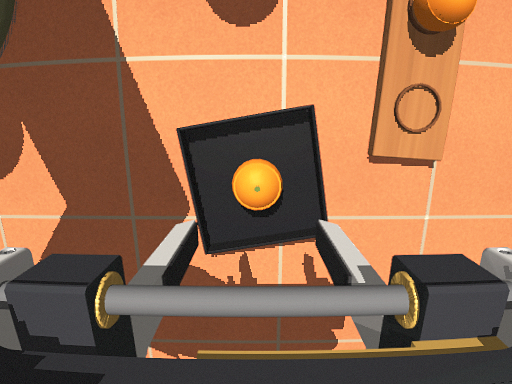

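The soft orange stands upright in the middle of the tray, at (257,185) in the wrist view. In the scene view the tester is in its stand at (360,155), the firm oranges are in their cups at (223,208) and (265,219), and everything else is where it was.

```bash
python3 -c "
from cell import manip
print(manip.sign_off())"
```

```text
the job is handed in; nothing more can be done
None
```

The soft orange, the one at y ≈ −159 mm, is now upright in the middle of the seed tray. The tester is back upright in its stand. I handed the job in at about 33.5 s of the 70 s allowed.

| Orange | Press force | Pin travel | Result |
|---|---|---|---|
| y ≈ +60 mm | about 10.4 N | about 3.5 mm | firm |
| y ≈ −50 mm | about 10.4 N | about 3.5 mm | firm |
| y ≈ −159 mm | about 9.9 N | about 7 mm | soft, top about 3 mm lower afterwards |

- **Press forces:** Each orange was held near 10 N for well over half a second. I worked the forces out from the wrist reading plus the tester's weight. Single readings jumped by about ±1 N, but none came near 15 N.
- **Last checks:** The final pictures show both firm oranges in their cups, nothing else visibly moved, and the gripper well clear of everything.
- **Brief contact loads:** When I set things down, the contact load peaked at about 12 N, both for the tester collar on its stand and for the orange on the tray floor. I eased it off before opening the fingers each time.

No check failed or disagreed.

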